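# Take the length of a tablet holder with a spring-return tape and lock it

## Robot

A 6-joint arm with a two-finger parallel gripper is mounted at the origin on the work surface. World frame = base frame: x ahead of the robot, y to its left, z up, the work surface at z = 0. Lengths are in mm, angles in rad, forces in N, time in s.
With the tool pointing down it reaches from about 300 to 1000 mm from the base axis. Payload 5.1 kg.
Tool frame: the origin (TCP) lies midway between the tips of the shut fingers; the grasp point (between the pads) lies 19 mm behind it; z points along the fingers, y is the direction in which the jaws open and shut (so a half turn about z gives the same grasp; the last joint's range is limited). The gripper opens to 95 mm and grips with 3 to 60 N. Pads are 20 mm wide; open, the fingers measure 119 mm over their backs; the gripper's body (75 mm by 180 mm) begins 59 mm behind the grasp point.
Start: joints at [-1.39, 0.124, 1.65, -0, 1.367, -0.083], TCP at [169.456, -627.51, 214.656] pointing down, gripper open.
Joint ranges: [-2.61, 2.61], [-1.02, 2.33], [0.03, 2.71], [-1.35, 4.49], [0.32, 2.68], [-2.91, 2.91]. Speed limits (rad/s): [2.57, 2.57, 3.14, 3.14, 3.14, 3.14].

## Interface

Orientations are given as a unit quaternion [w, x, y, z].
In Python, from cell import robot gives the robot as it stands.
- The arm moves only by the shell command python3 -m pendant 'ROWS'. ROWS is JSON, a list of rows, each an object with "dr": the turn, a rotation vector about the tool's x, y, z in degrees, a list of three; "xyz": the shift along the tool's x, y, z in cm, a list of three; "claw": the opening in per cent of the stroke, from 0 (shut) to 100 (fully open). A call has 1 to 12 rows; each row is the pose to reach, as a shift and turn from the pose commanded when the call began, along the tool's axes at that moment; what a row does not reach only later rows make up. A row lasts 1/10 s, in which the tool goes at most 50 mm and 8.59 degrees, less where a joint would pass 70% of its speed; a pose out of reach is approached as far as the arm can. A call with a gripper value outside its range is refused whole. The fingers move at their own pace and stop on an object; the grip force is fixed at half the most. Time passes only in rows, so rows that repeat a pose let the fingers close. It gives the time, the measured TCP pose, the force and the opening at its end, in the units of the state.
- robot.get_obs(): the state, without advancing time (a new reading comes with each control period).
- robot.capture(name): name is "scene" or "top"; returns a dict with "color" (420x560x3 uint8, blue, green, red), "z_map" (420x560 float32, mm along the optical axis (not along the pixel's ray), 0 where there is no reading), "intrinsics" (3x3 intrinsics, pixels), "extrinsics" (4x4, takes a point from world to camera coordinates). Camera axes: x right, y up, looking along -z (the intrinsics and any distortion apply to the point x, -y, -z); pixel columns grow to the right and rows downward; lengths in mm; the calibration is good to about 2 mm. A picture is of the moment at which its call begins.
- robot.sign_off(): hands the job in, once; it reports no verdict.
The state is a dict: "time_s": time; "joint_positions": joint angles; "joint_vel": joint speeds; "effort": joint torques, N m; "eef_pos": TCP position; "orientation": TCP orientation; "force": force on the tool from outside, world axes, zero at the start; "ft_torque": the same for the moment, N m; "opening": finger opening in mm.
Only numpy, scipy, OpenCV 4.12 (cv2) and the standard library are available. Lean on these libraries where they do the work, as an engineer would, in place of code of your own. Each camera call takes 0.05 s, during which the arm holds its last target.

## Task

Measure the tablet holder from end to end with the tape measure: hook the tape's end over the holder's left-hand end (left as seen from the robot), draw the case back against its spring past the jaw at the right-hand end, stand it flat on the table and ease it up until its nose is snug against the jaw with the blade square along the holder; then push the lock down until it snaps in and let go, leaving the tape there, locked at that length. The holder carries a glass tablet and must stay where it lies: keep the tape's touch on it light, do not force the lock, never let the blade fly back, and do not disturb the other things on the table.

Things in the scene. Friction and masses are not known exactly. Their poses are not given: they have to be found in the camera images.
- tape: Tape measure's case, upright on the table right of the holder: grey and black, 72 mm long (x), 32 wide (y), 62 high, 0.4 kg, rubber sole. Origin: centre of the underside; x points out of the blade's mouth, z up. Flat sides to grip: x -26 to 4 mm up to z 62, x -35 to 24 up to z 48. A free-standing case stays put: its grip on the table exceeds the spring.
- nose (a point): Mid point of the nose: the case's upright front face, 36 mm ahead of the case's origin, from 4 to 22 mm above its underside (this point at 10 mm). Below it the chin slopes back to the flat sole, which ends 26 mm ahead of the origin.
- hook (a point): On the inner (case-side) face of the steel hook at the blade's end, 7 mm above underside level; wound in, 8 mm ahead of the nose. The lip, 2.5 mm thick and 18 wide, hangs from the blade to 1.5 mm above underside level: with the case level over the holder it clears it; nose tipped down 30 degrees it reaches 6 mm behind the edge.
- blade (a joint): How far the blade is drawn out (m), 0 wound in, at most 0.36; the lip's inner face is this plus 8 mm ahead of the nose. Pale stiff steel strip 19 mm wide, straight out of the nose, its underside 11 mm above underside level. The spring pulls it in with 2.3 N (wound in) to 3 N (at 0.25 m), plus a few tenths of friction.
- lock (a joint): Travel of the lock (m): 0 free, 0.008 locked. It slides down and forward, 27 degrees off the case's downward axis. It resists with up to 6 N along its slide (about 9 N pressed straight down), snaps past mid travel and stays; locked, it pinches the blade so that it runs neither in nor out.
- lock_top (a point): Middle of the lock tab's flat top: a black block, 14 mm long and 16 wide, standing up from the case just ahead of its 62 mm high part. Free: 12 mm ahead of the case's origin, 72 mm above its underside; locked: 15.6 mm ahead, 65 mm up.
- holder: Tablet clamped in a telescoping holder, lying screen up, loose, 1.2 kg, slides at about 10 N. x axis along its length to the left-hand end, y across, z up; origin on the table, 125 mm from the left-hand end, on the midline. The 52 mm wide housing at the left and the 14 mm jaw at the right are 130 mm wide, square-edged, top 10 mm above the table; the screen between is 0.6 mm lower.
- left_end (a point): Middle of the holder's left-hand end (its upright +x face), at the top edge, 10 mm above the table: the hook goes over this edge. The right-hand end is the jaw's outer face: the jaw is set to the tablet and clamped, so the overall length differs from case to case, 238 to 262 mm, and is not known beforehand: find the jaw by touch.
- paper_roll: White paper roll standing upright, 124 mm across, 210 mm high; leave alone. Origin: centre of its underside.
- spray_bottle: Blue spray bottle, 68 mm across, 224 mm high, head reaching 60 mm to one side; leave alone. Origin: centre of its underside.
- mug: White mug, 80 mm across, 92 mm high, handle 37 mm beyond; leave alone. Origin: centre of its underside.

How it is judged:
By the outcome, as a careful person would: the job done as asked, in the order asked, and still so for the second after the job is handed in, with the robot touching nothing.
It also fails if it takes over 72 s, if anything falls off the work surface, if the arm or the gripper's body presses on something with over 40 N, if the wrist force passes 120 N, or if a joint passes its speed limit or range.

## Working session

There is one attempt and no reset: what is moved stays moved. The work goes in short steps, Python scripts to look and compute and a shell command to move; the robot and the scene stay as the last step left them, time stands still between calls to the robot, and variables do not carry over. Pictures are saved under pics/ and viewed, and the job is handed in when it is done.

```bash
ls; mkdir -p pics; python3 - <<'E'
from cell import robot
import cv2,numpy as np
o=robot.get_obs();print(o)
for n in("scene","top"):
    c=robot.capture(n)
    cv2.imwrite(f"pics/{n}0.png",c["color"]);np.savez(f"{n}0.npz",**c)
    print(n,c["intrinsics"],c["extrinsics"])
E
```

```text
pics
{'time_s': 0.0, 'joint_positions': array([-1.38964039e+00,  1.24495808e-01,  1.65165130e+00, -1.49095269e-05,
        1.36750461e+00, -8.25888747e-02]), 'joint_vel': array([-1.31921825e-03,  3.63647357e-04, -1.58092573e-04, -9.60655758e-05,
        1.30026511e-03, -3.36399997e-04]), 'effort': array([ 1.39673912e-04, -4.17611432e+01, -3.59931707e+01,  7.73666147e-02,
        4.93767927e-02, -1.83401062e-04]), 'eef_pos': array([ 169.31315431, -626.90156881,  213.40649057]), 'orientation': array([-1.02792161e-03,  9.91316704e-01,  1.31491950e-01, -5.80092315e-05]), 'force': array([ 0.03819022, -0.30577686, -0.94621223]), 'ft_torque': array([0.03234915, 0.02464469, 0.00820143]), 'opening': 95.52894039671722}
scene [[427.66600532   0.         279.70256269]
 [  0.         427.66600532 210.72003472]
 [  0.           0.           1.        ]] [[ 1.68364816e-01  9.85572542e-01  1.73220452e-02 -1.46620178e+02]
 [-7.13862475e-01  1.09792989e-01  6.91625525e-01  3.13571258e+02]
 [ 6.79745288e-01 -1.28810962e-01  7.22048530e-01 -1.31544574e+03]
 [ 0.00000000e+00  0.00000000e+00  0.00000000e+00  1.00000000e+00]]
top [[532.37019146   0.         278.36831265]
 [  0.         532.37019146 210.64041611]
 [  0.           0.           1.        ]] [[-1.39474745e-02 -9.99697250e-01  2.02701015e-02  6.14482924e+01]
 [ 9.90885194e-01 -1.11024305e-02  1.34250768e-01 -5.43509990e+02]
 [-1.33985077e-01  2.19578026e-02  9.90740054e-01 -1.45376636e+03]
 [ 0.00000000e+00  0.00000000e+00  0.00000000e+00  1.00000000e+00]]
```

View pics/scene0.png

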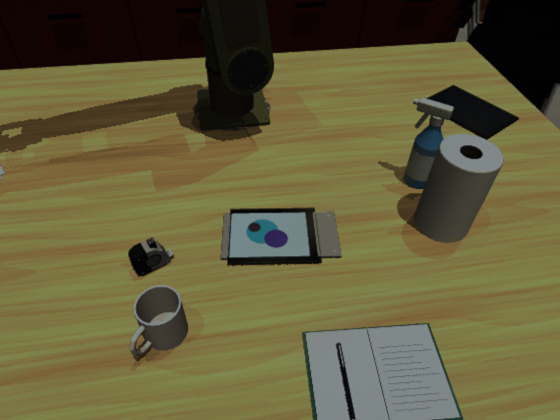

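View pics/top0.png

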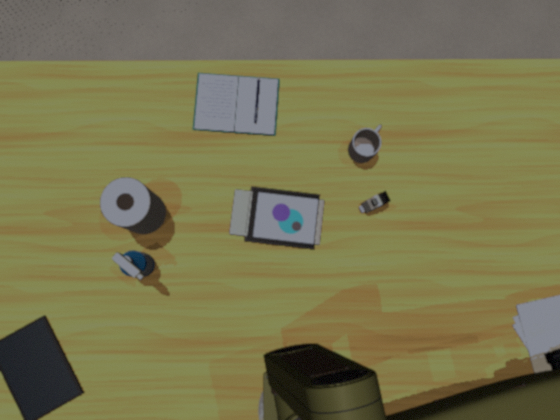

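The scene view shows the tape at about (150,255) px and the holder at (280,237). In the top view the tape is at (375,203) and the holder at (278,218), with its housing on the robot's left. Next I'll measure both from the depth maps.

```bash
cat > h.py <<'E'
import numpy as np,cv2
from scipy.spatial.transform import Rotation as R
def load(f):return dict(np.load(f))
def cloud(c):
    K=c["intrinsics"];d=c["z_map"].astype(float);h,w=d.shape
    u,v=np.meshgrid(np.arange(w),np.arange(h))
    p=np.stack([(u-K[0,2])/K[0,0]*d,-(v-K[1,2])/K[1,1]*d,-d],-1)
    E=c["extrinsics"];return (p-E[:3,3])@E[:3,:3]
def proj(c,P):
    E=c["extrinsics"];K=c["intrinsics"];q=np.atleast_2d(P)@E[:3,:3].T+E[:3,3]
    return np.stack([K[0,0]*q[:,0]/-q[:,2]+K[0,2],K[1,1]*-q[:,1]/-q[:,2]+K[1,2]],-1)
E
python3 - <<'E'
from h import *
for n in("scene","top"):
    c=load(f"{n}0.npz");P=cloud(c)
    m=(c["z_map"]>0)
    t=m&(abs(P[...,2])<8)&(P[...,0]>350)&(P[...,0]<700)&(abs(P[...,1])<400)
    print(n,"table z",np.median(P[t][:,2]),P[t][:,2].std())
    # holder
    H=m&(P[...,2]>4.5)&(P[...,2]<25)&(P[...,0]>350)&(P[...,0]<750)&(P[...,1]>-140)&(P[...,1]<250)
    nn,lab,st,ce=cv2.connectedComponentsWithStats(H.astype(np.uint8))
    for i in range(1,nn):
        if st[i,4]>60:
            q=P[lab==i]; r=cv2.minAreaRect(q[:,:2].astype(np.float32)); print(i,st[i],"rect",r,"z",np.median(q[:,2]))
    T=m&(P[...,2]>25)&(P[...,0]>300)&(P[...,0]<900)&(P[...,1]>-450)&(P[...,1]<450)
    nn,lab,st,ce=cv2.connectedComponentsWithStats(T.astype(np.uint8))
    for i in range(1,nn):
        if st[i,4]>60:
            q=P[lab==i]; r=cv2.minAreaRect(q[:,:2].astype(np.float32)); print("T",st[i],"rect",r,"z",q[:,2].max())
s=load("scene0.npz")["color"];t=load("top0.npz")["color"]
a=cv2.resize(s[190:290,110:190],None,fx=5,fy=5,interpolation=cv2.INTER_CUBIC)
b=cv2.resize(t[180:230,350:400],None,fx=8,fy=8,interpolation=cv2.INTER_CUBIC)
cv2.imwrite("pics/za.png",np.hstack([a[:400],b])[:,:800])
cv2.imwrite("pics/zb.png",np.vstack([cv2.resize(s[200:270,210:350],None,fx=4,fy=4,interpolation=cv2.INTER_CUBIC),cv2.resize(t[180:255,215:355],None,fx=4,fy=4,interpolation=cv2.INTER_CUBIC)]))
E
```

```text
scene table z 1.6393207864308121 1.4254528672086748
68 [ 221  208  120   58 6167] rect ((527.0416259765625, 58.30260467529297), (257.99603271484375, 168.78201293945312), 82.37733459472656) z 10.99712385756276
T [ 405   97   87  140 6997] rect ((483.82147216796875, 411.2152099609375), (251.6727294921875, 77.3857192993164), 0.03455957770347595) z 227.9140520288345
T [128 237  40  34 810] rect ((566.8078002929688, -221.82225036621094), (36.23681640625, 71.58233642578125), 26.10860824584961) z 75.99482641471877
T [ 129  285   58   70 2339] rect ((737.5025634765625, -191.82662963867188), (79.03753662109375, 106.81657409667969), 79.55819702148438) z 96.67564783692315
top table z 0.007862085223492387 3.3848118968151932
353 [ 226  186   99   67 4516] rect ((533.1862182617188, 61.14570617675781), (272.91839599609375, 171.4573211669922), 81.01480102539062) z 9.628427007715116
T [349 125  33  37 528] rect ((736.278076171875, -190.5789794921875), (79.1899185180664, 102.38008117675781), 79.70012664794922) z 98.05090720222248
T [ 118  177   47   57 1987] rect ((547.9551391601562, 411.67559814453125), (76.50067901611328, 123.61507415771484), 89.93507385253906) z 219.79072453275722
T [363 191  28  21 301] rect ((568.381591796875, -221.79946899414062), (32.38637924194336, 70.69818878173828), 25.52040672302246) z 79.43089339692325
T [116 250  38  30 781] rect ((396.3552551269531, 418.6204833984375), (77.26005554199219, 62.29182052612305), 0.28607943654060364) z 232.81116888355177
```

View pics/za.png

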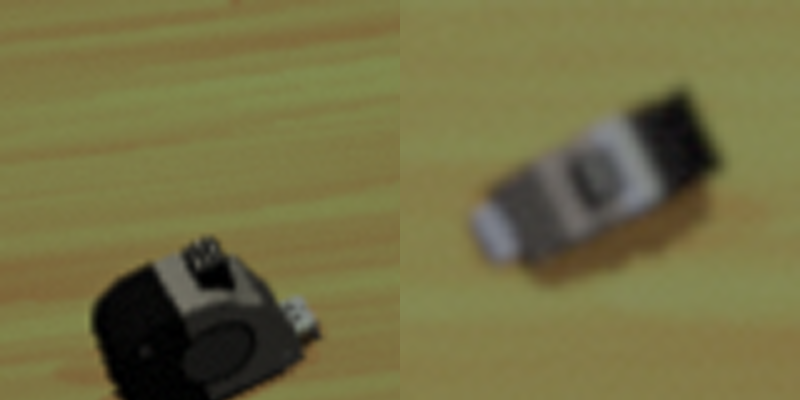

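View pics/zb.png

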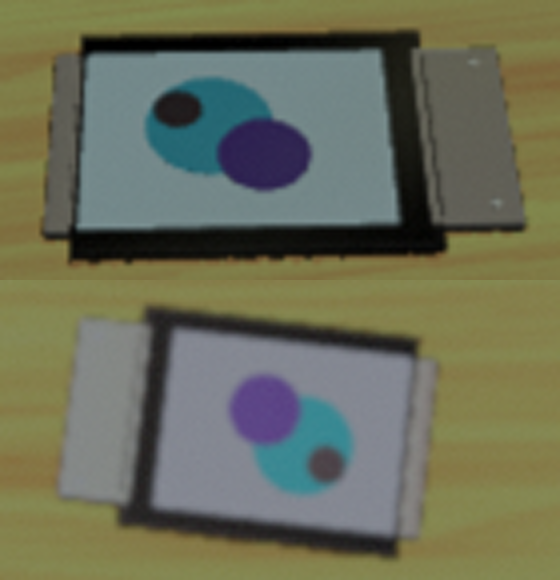

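```bash
cat > fit.py <<'E'
from h import *
from scipy.optimize import least_squares
from scipy.ndimage import map_coordinates,gaussian_filter
def hpts(p,L,segs):
    x,y,a=p; out=[]
    c,s=np.cos(a),np.sin(a)
    for s0,s1,z in segs:
        for t in np.linspace(0.08,.92,25):
            q=np.array(s0)*(1-t)+np.array(s1)*t
            out.append((x+c*q[0]-s*q[1],y+s*q[0]+c*q[1],z))
    return np.array(out)
def segs(L,z=10):
    j=125-L
    return [((125,-65),(125,65),z),((j,-65),(j,65),z),((75,65),(125,65),z),((75,-65),(125,-65),z)]
def prof(c,p,ks,z=10,n=2.5):
    g=gaussian_filter(c["color"].astype(float).mean(-1),.7)
    S=segs(p[3],z);S=[S[k] for k in ks]
    A=hpts(p[:3],p[3],S)
    cen=hpts(p[:3],p[3],[((125-p[3]/2,0),(125-p[3]/2,0),z)])[0]
    U=proj(c,A);res=[]
    for k in range(len(S)):
        u=U[k*25:k*25+25];d=u[-1]-u[0];nn=np.array([-d[1],d[0]])/np.hypot(*d)
        if nn@(proj(c,cen)[0]-u[12])>0:nn=-nn
        o=np.arange(-4,4.01,.1)
        pr=np.array([map_coordinates(g,[(u[:,1]+nn[1]*t),(u[:,0]+nn[0]*t)],order=1) for t in o])
        gr=np.abs(np.gradient(pr,axis=0))*np.exp(-(o/n)**2)[:,None]
        w=gr**2; off=(w*o[:,None]).sum(0)/w.sum(0)
        res.append(off)
    return res
if __name__=="__main__":
    for n,ks in(("scene",(0,1,2,3)),("top",(0,1,2,3))):
        c=load(n+"0.npz");p=np.array([529.,60,np.radians(82),250])
        # holder origin is 125 from left end; centre ~ (529,60)
        f=lambda p:np.concatenate(prof(c,p,ks))
        for w in(4,2.5,1.5):
            r=least_squares(lambda p:np.clip(np.concatenate(prof(c,p,ks,n=w)),-3,3),p,x_scale=[1,1,.01,1],diff_step=1e-3,loss="soft_l1");p=r.x
        print(n,p[:2],np.degrees(p[2]),p[3],[np.round((o.mean(),o.std()),2) for o in prof(c,p,ks)])
        im=cv2.resize(c["color"],None,fx=4,fy=4,interpolation=cv2.INTER_CUBIC)
        for q in proj(c,hpts(p[:3],p[3],segs(p[3]))):cv2.circle(im,tuple(np.int32(np.round((q+.5)*4-.5))),1,(0,0,255),-1)
        m=proj(c,[[p[0],p[1],10]])[0]*4;x,y=int(m[0]),int(m[1])
        cv2.imwrite(f"pics/fit_{n}.png",im[y-150:y+150,x-300:x+300])
E
python3 fit.py; python3 -c "
import cv2,numpy as np
cv2.imwrite('pics/fit.png',np.vstack([cv2.imread('pics/fit_scene.png'),cv2.imread('pics/fit_top.png')]))"
```

```text
scene [531.63290628  64.65916622] 82.40926583827188 253.59383222603347 [array([-0.39,  0.19]), array([-0.89,  0.53]), array([0.08, 0.59]), array([0.31, 0.2 ])]
top [531.59289236  61.30122398] 82.29902052943687 253.178384807914 [array([0.03, 0.13]), array([-0.1 ,  0.09]), array([-0.45,  0.14]), array([-0.52,  0.21])]
```

View pics/fit.png

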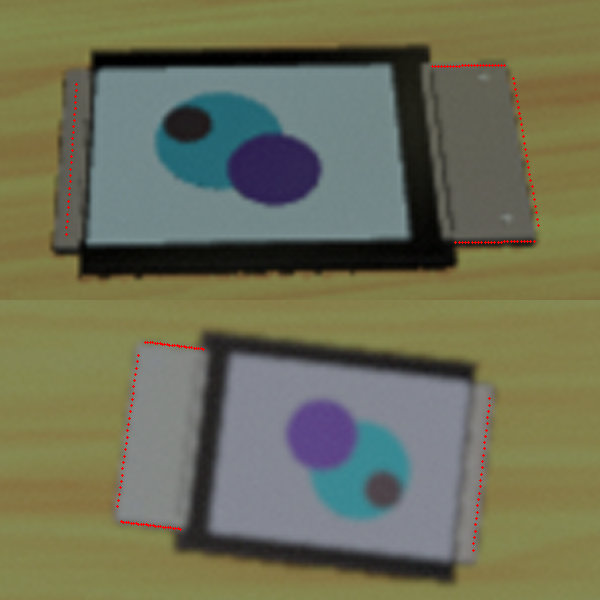

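```bash
python3 - <<'E'
from fit import *
for n in("scene","top"):
    c=load(n+"0.npz");E=c["extrinsics"];print(n,"cam",-E[:3,:3].T@E[:3,3])
    for L0 in(246,252,258,262):
        p=np.array([531.6,62,np.radians(82.3),L0])
        for w in(3,1.5,1):
            r=least_squares(lambda p:np.clip(np.concatenate(prof(c,p,(0,1,2,3),n=w)),-3,3),p,x_scale=[1,1,.01,1],diff_step=1e-3,loss="soft_l1");p=r.x
        print(n,p[:2],np.degrees(p[2]),p[3],r.cost,[np.round((o.mean(),o.std()),2) for o in prof(c,p,(0,1,2,3))])
E
```

```text
scene cam [1142.7004783   -59.36693583  735.48154103]
scene [534.96056386  63.32154977] 84.17491558433655 203.58458018366179 2.925845029692531 [array([-0.09,  0.4 ]), array([-0.56,  1.  ]), array([0.15, 0.52]), array([0.32, 0.14])]
scene [532.24374697  64.22384713] 82.62732549168366 252.822547442915 2.233278105412493 [array([-0.28,  0.2 ]), array([-1.24,  0.51]), array([0.12, 0.59]), array([0.29, 0.21])]
scene [533.08360042  62.99173006] 83.20649883096179 260.3225107794738 1.4567807558199342 [array([0.09, 0.25]), array([-0.04,  0.28]), array([0.11, 0.55]), array([0.28, 0.25])]
scene [533.08359907  62.99173362] 83.20649866058822 260.32251482983213 1.4567806439731925 [array([0.09, 0.25]), array([-0.04,  0.28]), array([0.11, 0.55]), array([0.28, 0.25])]
top cam [ 344.63005328   87.31692176 1512.02563221]
top [531.77710516  61.22509042] 82.32591373665144 253.17337723430055 1.8774903889815604 [array([0.04, 0.13]), array([-0.11,  0.09]), array([-0.42,  0.14]), array([-0.55,  0.21])]
top [531.8297117   61.20019054] 82.35131104534956 253.14975610135613 1.879860262796477 [array([0.05, 0.13]), array([-0.11,  0.09]), array([-0.41,  0.14]), array([-0.56,  0.21])]
top [531.81995478  61.20587429] 82.34532334921539 253.15485759855983 1.8795093805993748 [array([0.05, 0.13]), array([-0.11,  0.09]), array([-0.41,  0.14]), array([-0.56,  0.21])]
top [530.35681567  61.57627432] 81.48724268141483 196.60710252361727 2.4095192692498655 [array([0.01, 0.15]), array([-0.19,  0.85]), array([-0.42,  0.1 ]), array([-0.54,  0.24])]
```

```bash
python3 -m pendant '[{"dr":[0,0,-100.7],"xyz":[49.1,-28.2,7.5],"claw":100},{"dr":[0,0,-100.7],"xyz":[49.1,-28.2,7.5],"claw":100},{"dr":[0,0,-100.7],"xyz":[49.1,-28.2,7.5],"claw":100},{"dr":[0,0,-100.7],"xyz":[49.1,-28.2,7.5],"claw":100},{"dr":[0,0,-100.7],"xyz":[49.1,-28.2,7.5],"claw":100},{"dr":[0,0,-100.7],"xyz":[49.1,-28.2,7.5],"claw":100},{"dr":[0,0,-100.7],"xyz":[49.1,-28.2,7.5],"claw":100},{"dr":[0,0,-100.7],"xyz":[49.1,-28.2,7.5],"claw":100},{"dr":[0,0,-100.7],"xyz":[49.1,-28.2,7.5],"claw":100},{"dr":[0,0,-100.7],"xyz":[49.1,-28.2,7.5],"claw":100},{"dr":[0,0,-100.7],"xyz":[49.1,-28.2,7.5],"claw":100},{"dr":[0,0,-100.7],"xyz":[49.1,-28.2,7.5],"claw":100}]'
cat > go.py <<'E'
# usage: go.target(xyz, yaw_deg, pitch_deg): prints the tool-frame shift (cm) and turn (deg) from the measured pose
from h import *
from cell import robot
def pose():
    o=robot.get_obs();q=o["orientation"];return o,np.array(o["eef_pos"]),R.from_quat([q[1],q[2],q[3],q[0]])
def Rt(yaw,pitch=0):
    # tool x along case x (yaw), z down; pitch>0 = nose down
    y,p=np.radians([yaw,pitch]);f=np.array([np.cos(y),np.sin(y),0]);u=np.array([0,0,1.])
    x=np.cos(p)*f-np.sin(p)*u; z=-(np.sin(p)*f+np.cos(p)*u)
    return R.from_matrix(np.stack([x,np.cross(z,x),z],1))
def delta(p,r):
    o,p0,r0=pose()
    print("t %.2f"%o["time_s"],"pos",np.round(p0,1),"shift cm",np.round(r0.inv().apply(p-p0)/10,3),"dr",np.round(np.degrees((r0.inv()*r).as_rotvec()),2),"F",np.round(o["force"],2),"M",np.round(o["ft_torque"],2),"open",round(o["opening"],1))
E
python3 - <<'E'
from go import *
delta(np.array([570.2,-227.2,140]),Rt(115.8));print(robot.get_obs()["joint_positions"])
E
```

```text
time_s: 1.3
eef_pos: [571.5, -223.7, 138.3]
orientation: [-0.001, 0.528, 0.849, 0.0]
force: [-0.1, -0.7, 0.1]
opening: 94.8
t 1.30 pos [ 571.5 -223.7  138.3] shift cm [-0.252 -0.271 -0.169] dr [-0.02 -0.11  0.5 ] F [-0.13 -0.65  0.15] M [-0.05 -0.15  0.05] open 94.8
[-4.61008436e-01  1.04576877e-01  1.80306264e+00  9.42069980e-04
  1.23560553e+00 -9.20409859e-01]
```

```bash
python3 -m pendant '[{"dr":[0,0,0],"xyz":[0,0,4],"claw":100},{"dr":[0,0,0],"xyz":[0,0,7],"claw":100},{"dr":[0,0,0],"xyz":[0,0,7],"claw":100},{"dr":[0,0,0],"xyz":[0,0,7],"claw":100}]'
python3 - <<'E'
from go import *
delta(np.array([570.2,-227.2,16]),Rt(115.8))
c=robot.capture("scene");t=robot.capture("top");np.savez("s1.npz",**c);np.savez("t1.npz",**t)
a=cv2.resize(c["color"][180:300,90:230],None,fx=4,fy=4,interpolation=cv2.INTER_CUBIC)
cv2.imwrite("pics/p1.png",a)
delta(np.array([570.2,-227.2,16]),Rt(115.8))
E
```

```text
time_s: 1.7
eef_pos: [569.4, -227.0, 69.2]
orientation: [-0.001, 0.531, 0.847, -0.0]
force: [-0.2, -0.4, 1.1]
opening: 94.8
t 1.70 pos [ 569.4 -227.    69.2] shift cm [-0.055  0.07   5.318] dr [-0.06 -0.08  0.01] F [-0.25 -0.42  1.06] M [ 0.01 -0.16 -0.03] open 94.8
t 1.80 pos [ 571.1 -228.1   71.8] shift cm [ 0.133 -0.053  5.579] dr [ 0.11  0.14 -0.01] F [-0.35  0.13 -0.16] M [-0.04 -0.17  0.01] open 95.1
```

View pics/p1.png

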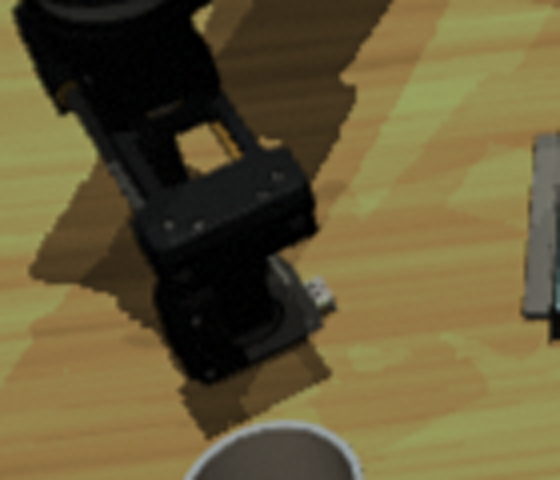

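The fingers straddle the case, which is at (240,310) in the zoom. I'll descend and close.

```bash
python3 -m pendant '[{"dr":[0,0,0],"xyz":[0,0,3],"claw":100},{"dr":[0,0,0],"xyz":[0,0,5.5],"claw":100},{"dr":[0,0,0],"xyz":[0,0,5.5],"claw":100},{"dr":[0,0,0],"xyz":[0,0,5.5],"claw":100},{"dr":[0,0,0],"xyz":[0,0,5.5],"claw":100}]'
python3 - <<'E'
from go import *
for i in range(4):
    robot.capture("top");delta(np.array([570.2,-227.2,16]),Rt(115.8))
E
```

```text
time_s: 2.3
eef_pos: [571.7, -228.2, 17.4]
orientation: [0.002, 0.531, 0.847, 0.0]
force: [0.9, -0.1, -0.1]
opening: 95.0
t 2.35 pos [ 571.6 -228.2   17.3] shift cm [ 0.151 -0.086  0.132] dr [0.15 0.19 0.  ] F [-0.74  0.89 -0.35] M [-0.02 -0.16  0.01] open 95.4
t 2.40 pos [ 571.4 -228.    17. ] shift cm [ 0.128 -0.073  0.1  ] dr [0.13 0.17 0.01] F [ 0.28 -1.08 -0.02] M [-0.01 -0.14 -0.01] open 95.1
t 2.45 pos [ 571.1 -227.9   16.6] shift cm [ 0.102 -0.056  0.063] dr [0.11 0.14 0.01] F [ 1.45 -0.44 -0.51] M [ 0.02 -0.1   0.02] open 95.2
t 2.50 pos [ 570.8 -227.7   16.2] shift cm [ 0.07  -0.038  0.018] dr [0.09 0.11 0.02] F [ 0.62 -0.66  0.28] M [-0.02 -0.14  0.  ] open 95.2
```

```bash
python3 -m pendant '[{"dr":[0,0,0],"xyz":[0,0,0],"claw":40},{"dr":[0,0,0],"xyz":[0,0,0],"claw":40},{"dr":[0,0,0],"xyz":[0,0,0],"claw":40},{"dr":[0,0,0],"xyz":[0,0,0],"claw":0},{"dr":[0,0,0],"xyz":[0,0,0],"claw":0},{"dr":[0,0,0],"xyz":[0,0,0],"claw":0},{"dr":[0,0,0],"xyz":[0,0,0],"claw":0},{"dr":[0,0,0],"xyz":[0,0,0],"claw":0}]'
python3 - <<'E'
from go import *
for i in range(3):
    c=robot.capture("scene");delta(np.array([570.2,-227.2,16]),Rt(115.8))
t=robot.capture("top");np.savez("s2.npz",**c);np.savez("t2.npz",**t)
a=cv2.resize(c["color"][180:300,90:230],None,fx=4,fy=4,interpolation=cv2.INTER_CUBIC)
cv2.imwrite("pics/p2.png",a)
E
```

```text
time_s: 3.3
eef_pos: [570.0, -227.2, 14.7]
orientation: [-0.0, 0.531, 0.847, -0.0]
force: [-0.6, 0.3, 0.1]
opening: 36.4
t 3.35 pos [ 569.9 -227.2   14.6] shift cm [-0.008  0.025 -0.136] dr [-0.   -0.    0.02] F [-0.07 -0.53 -0.34] M [-0.01 -0.15 -0.  ] open 32.2
t 3.40 pos [ 570.  -227.2   14.6] shift cm [-0.009  0.024 -0.138] dr [ 0.   -0.    0.01] F [ 0.87 -0.68 -0.55] M [ 0.   -0.14 -0.04] open 31.7
t 3.45 pos [ 570.  -227.2   14.6] shift cm [-0.008  0.02  -0.136] dr [0.   0.   0.01] F [ 1.53  0.11 -0.13] M [-0.06 -0.11 -0.05] open 32.0
```

View pics/p2.png

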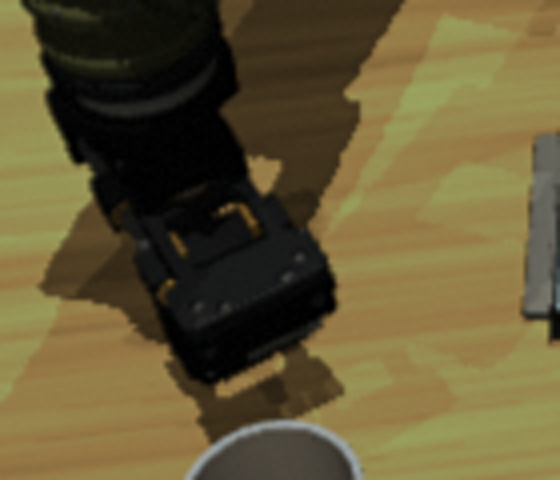

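The case is gripped, with the fingers stopped at 32 mm. Now I'll lift it and check how the case sits in the hand.

```bash
cat >> go.py <<'E'
YAW=82.5;f=np.array([np.cos(np.radians(YAW)),np.sin(np.radians(YAW)),0]);up=np.array([0,0,1.])
E0=np.array([548.,186.,10.]);XT,ZT=-6.,14.6
def tcp(b,h,pitch,m=0,lift=0,lat=0,e=E0):
    p=np.radians(pitch);x=np.cos(p)*f-np.sin(p)*up;z=np.sin(p)*f+np.cos(p)*up
    return e+m*f+lift*up+lat*np.cross(up,f)+(XT-44-b)*x+(ZT-h)*z
def nose(): # measured pose of P (blade/lip) for given b
    o,p0,r0=pose();return p0,r0
E
python3 -m pendant '[{"dr":[0,0,0],"xyz":[0,0,-2],"claw":0},{"dr":[0,0,0],"xyz":[0,0,-6],"claw":0},{"dr":[0,0,0],"xyz":[0,0,-10],"claw":0},{"dr":[0,0,0],"xyz":[0,0,-12],"claw":0},{"dr":[0,0,0],"xyz":[0,0,-12],"claw":0},{"dr":[0,0,0],"xyz":[0,0,-12],"claw":0}]'
python3 - <<'E'
from go import *
for i in range(3):
    c=robot.capture("scene")
t=robot.capture("top");np.savez("s2.npz",**c);np.savez("t2.npz",**t)
delta(tcp(0,6.5,35,10,60),Rt(YAW,35))
a=cv2.resize(c["color"][140:280,60:240],None,fx=4,fy=4,interpolation=cv2.INTER_CUBIC)
cv2.imwrite("pics/p3.png",a)
E
```

```text
time_s: 4.1
eef_pos: [568.8, -226.7, 132.7]
orientation: [-0.001, 0.531, 0.847, -0.0]
force: [-0.8, -1.3, -6.3]
opening: 31.9
t 4.30 pos [ 568.3 -226.4  131.5] shift cm [35.802 14.696  2.715] dr [  9.94 -34.17  32.34] F [ 0.53  0.23 -6.32] M [-0.02 -0.21  0.03] open 32.1
```

View pics/p3.png

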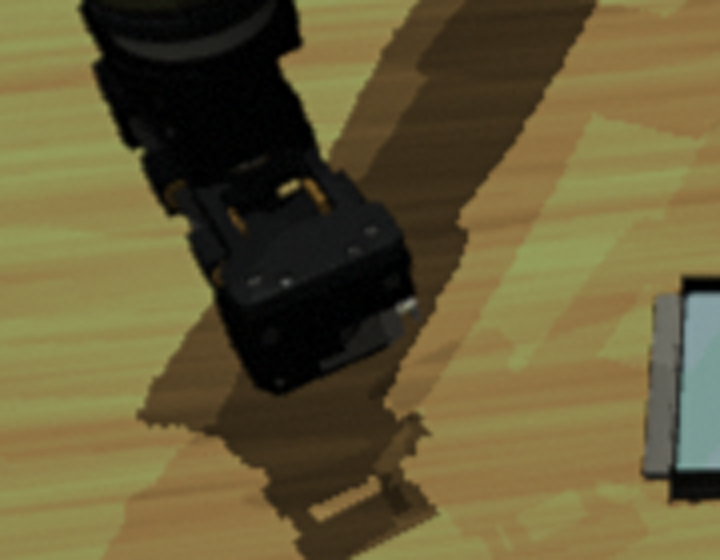

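```bash
python3 -m pendant '[{"dr":[1,-3.4,3.2],"xyz":[3.6,1.5,0.27],"claw":0},{"dr":[2,-6.8,6.5],"xyz":[7.2,2.9,0.54],"claw":0},{"dr":[3,-10.2,9.7],"xyz":[10.7,4.4,0.8],"claw":0},{"dr":[4,-13.6,12.9],"xyz":[14.3,5.9,1.1],"claw":0},{"dr":[5,-17,16.2],"xyz":[17.9,7.3,1.3],"claw":0},{"dr":[6,-20.4,19.4],"xyz":[21.5,8.8,1.6],"claw":0},{"dr":[7,-23.9,22.6],"xyz":[25.1,10.3,1.9],"claw":0},{"dr":[8,-27.3,25.9],"xyz":[28.6,11.8,2.2],"claw":0},{"dr":[9,-30.8,29.1],"xyz":[32.2,13.2,2.4],"claw":0},{"dr":[9.94,-34.2,32.3],"xyz":[35.8,14.7,2.7],"claw":0},{"dr":[9.94,-34.2,32.3],"xyz":[35.8,14.7,2.7],"claw":0},{"dr":[9.94,-34.2,32.3],"xyz":[35.8,14.7,2.7],"claw":0}]'
python3 - <<'E'
from go import *
for i in range(8):
    c=robot.capture("scene")
t=robot.capture("top");np.savez("s3.npz",**c);np.savez("t3.npz",**t)
delta(tcp(0,6.5,35,10,60),Rt(YAW,35))
print(robot.get_obs()["joint_positions"])
a=cv2.resize(c["color"][130:280,200:400],None,fx=4,fy=4,interpolation=cv2.INTER_CUBIC)
cv2.imwrite("pics/p4.png",a)
E
```

```text
time_s: 5.5
eef_pos: [545.8, 160.3, 105.5]
orientation: [0.2, 0.716, 0.63, -0.226]
force: [-1.0, 0.1, -5.9]
opening: 31.9
t 5.95 pos [546.5 158.4 108. ] shift cm [ 0.261 -0.216  0.149] dr [ 0.23  0.09 -0.2 ] F [ 0.    0.11 -5.77] M [ 0.89 -0.25  0.  ] open 31.8
[ 0.43822399  0.27296931  1.76076627 -0.51030735  1.47938675  0.71638364]
```

View pics/p4.png

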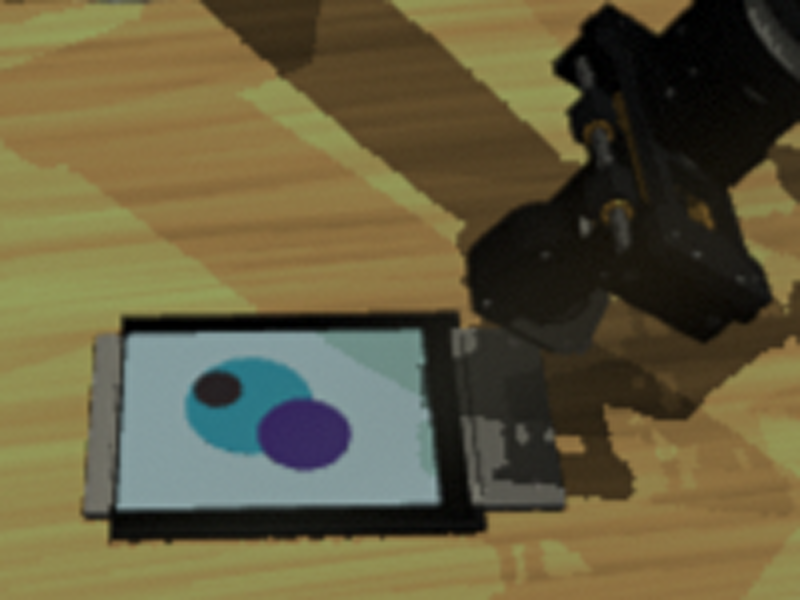

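```bash
cat > ov.py <<'E'
from go import *
def overlay(c,crop,out,b=0,k=4):
    o,p0,r0=pose();M=r0.as_matrix();x,y,z=M[:,0],-M[:,1],-M[:,2]
    W=lambda X,Y,Z:p0+(X-XT)*x+Y*y+(Z-ZT)*z
    im=cv2.resize(c["color"],None,fx=k,fy=k,interpolation=cv2.INTER_CUBIC)
    def line(a,b_,col):
        q=proj(c,[a,b_]);q=np.int32(np.round((q+.5)*k-.5));cv2.line(im,tuple(map(int,q[0])),tuple(map(int,q[1])),col,1)
    pr=[(-36,0),(26,0),(36,4),(36,22),(24,48),(4,62),(-26,62),(-36,48),(-36,0)]
    for s,col in((16,(0,0,255)),(-16,(0,255,255))):
        for (a,h),(a2,h2) in zip(pr,pr[1:]):line(W(a,s,h),W(a2,s,h2),col)
    e=44+b
    for q in([(e,-9,11),(e,9,11),(e,9,1.5),(e,-9,1.5),(e,-9,11)],[(36,-9,11),(e,-9,11)],[(36,9,11),(e,9,11)]):
        for a,b_ in zip(q,q[1:]):line(W(*a),W(*b_),(0,255,0))
    u,v,w,h=crop;cv2.imwrite(out,im[v*k:(v+h)*k,u*k:(u+w)*k])
    P=W(e,0,10);d=P-E0;print("P-E: along %.1f lat %.1f up %.1f"%(d@f,d@np.cross(up,f),d[2]))
E
python3 - <<'E'
from ov import *
overlay(load("s3.npz"),(290,140,120,120),"pics/o1.png",k=4)
overlay(load("t3.npz"),(190,170,90,120),"pics/o2.png",k=4)
a=cv2.imread("pics/o1.png");b=cv2.imread("pics/o2.png");cv2.imwrite("pics/o.png",np.hstack([a[:,:430],b]))
E
```

```text
P-E: along 10.7 lat -2.3 up 65.5
P-E: along 10.7 lat -2.3 up 65.5
```

View pics/o.png

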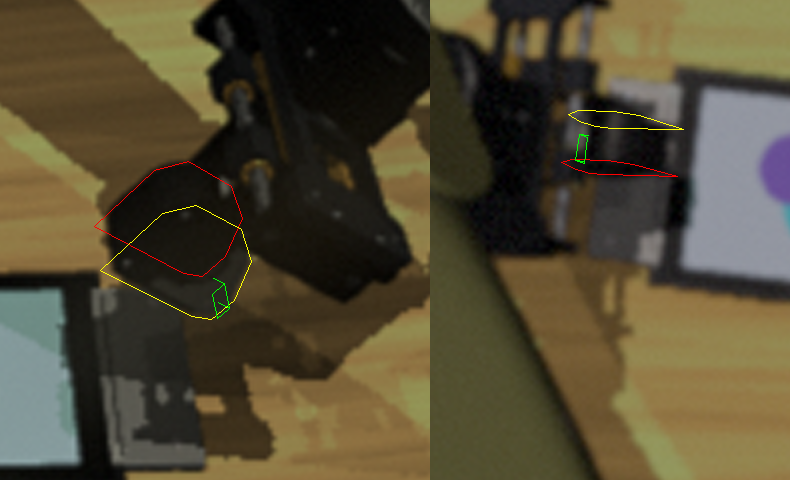

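```bash
python3 - <<'E'
from ov import *
c=load("s3.npz");g=(255*(c["color"]/255.)**.4).astype(np.uint8);d=dict(c);d["color"]=g
overlay(d,(300,160,80,70),"pics/o3.png",k=8)
im=cv2.resize(g,None,fx=8,fy=8,interpolation=cv2.INTER_CUBIC)[160*8:230*8,300*8:380*8]
cv2.imwrite("pics/o4.png",cv2.resize(np.vstack([cv2.imread("pics/o3.png"),im]),(340,595))if 0 else np.hstack([cv2.resize(cv2.imread("pics/o3.png"),(400,350)),cv2.resize(im,(400,350))]))
E
```

```text
P-E: along 10.7 lat -2.3 up 65.5
```

View pics/o4.png

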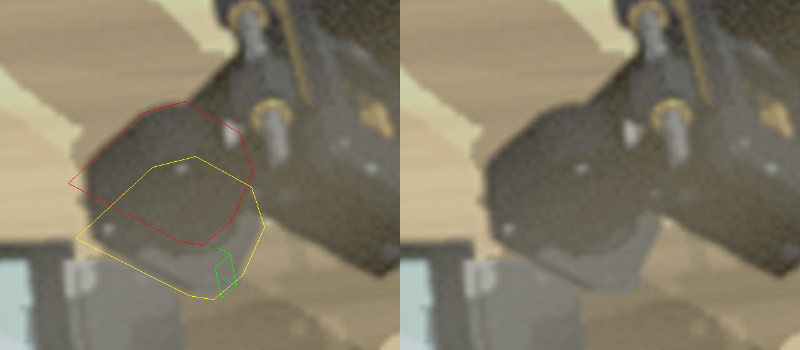

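The overlay agrees with the picture to about 1 px: chin predicted at (190,297), seen at (190,290). Next I'll lower to 10 mm above the hooking height.

```bash
python3 - <<'E'
from go import *
delta(tcp(0,6.5,35,10,10),Rt(YAW,35))
delta(tcp(0,6.5,35,10,0),Rt(YAW,35))
E
```

```text
t 5.95 pos [546.5 158.4 108. ] shift cm [ 3.136 -0.243  4.24 ] dr [ 0.23  0.09 -0.2 ] F [ 0.    0.11 -5.77] M [ 0.89 -0.25  0.  ] open 31.8
t 5.95 pos [546.5 158.4 108. ] shift cm [ 3.71  -0.248  5.059] dr [ 0.23  0.09 -0.2 ] F [ 0.    0.11 -5.77] M [ 0.89 -0.25  0.  ] open 31.8
```

```bash
python3 -m pendant '[{"dr":[0,0,0],"xyz":[1,-0.1,1.4],"claw":0},{"dr":[0,0,0],"xyz":[2.1,-0.2,2.8],"claw":0},{"dr":[0,0,0],"xyz":[3.1,-0.24,4.2],"claw":0},{"dr":[0,0,0],"xyz":[3.1,-0.24,4.2],"claw":0},{"dr":[0,0,0],"xyz":[3.1,-0.24,4.2],"claw":0},{"dr":[0,0,0],"xyz":[3.1,-0.24,4.2],"claw":0},{"dr":[0,0,0],"xyz":[3.1,-0.24,4.2],"claw":0},{"dr":[0,0,0],"xyz":[3.1,-0.24,4.2],"claw":0},{"dr":[0,0,0],"xyz":[3.1,-0.24,4.2],"claw":0}]'
python3 - <<'E'
from ov import *
delta(tcp(0,6.5,35,10,10),Rt(YAW,35))
c=robot.capture("scene");t=robot.capture("top");np.savez("s4.npz",**c);np.savez("t4.npz",**t)
delta(tcp(0,6.5,35,10,0),Rt(YAW,35))
c["color"]=(255*(c["color"]/255.)**.4).astype(np.uint8)
overlay(c,(300,180,80,70),"pics/o5.png",k=8)
im=cv2.resize(c["color"],None,fx=8,fy=8,interpolation=cv2.INTER_CUBIC)[180*8:250*8,300*8:380*8]
cv2.imwrite("pics/o6.png",np.hstack([cv2.resize(cv2.imread("pics/o5.png"),(400,350)),cv2.resize(im,(400,350))]))
E
```

```text
time_s: 6.85
eef_pos: [544.8, 160.7, 56.1]
orientation: [0.201, 0.717, 0.628, -0.225]
force: [0.1, -0.6, -6.0]
opening: 31.7
t 6.85 pos [544.8 160.7  56.1] shift cm [-0.02  -0.012  0.105] dr [ 0.29  0.09 -0.16] F [ 0.06 -0.57 -5.97] M [ 0.91 -0.23 -0.  ] open 31.7
t 6.95 pos [544.6 160.6  55.8] shift cm [0.549 0.002 0.898] dr [ 0.27  0.11 -0.14] F [ 0.34 -0.66 -5.96] M [ 0.9  -0.18 -0.02] open 32.1
P-E: along 12.6 lat -0.1 up 13.3
```

View pics/o6.png

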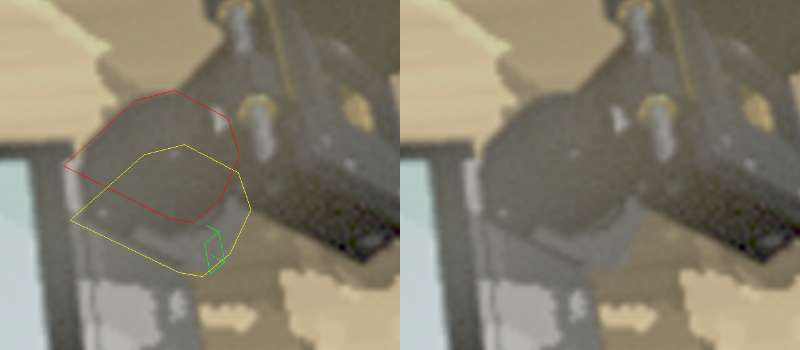

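```bash
python3 -m pendant '[{"dr":[0,0,0],"xyz":[0.2,0,0.3],"claw":0},{"dr":[0,0,0],"xyz":[0.4,0,0.6],"claw":0},{"dr":[0,0,0],"xyz":[0.55,0,0.85],"claw":0},{"dr":[0,0,0],"xyz":[0.55,0,0.85],"claw":0},{"dr":[0,0,0],"xyz":[0.55,0,0.85],"claw":0},{"dr":[0,0,0],"xyz":[0.55,0,0.85],"claw":0}]'
python3 - <<'E'
from ov import *
c=robot.capture("scene");np.savez("s5.npz",**c)
delta(tcp(0,6.5,35,0,0),Rt(YAW,35))
c["color"]=(255*(c["color"]/255.)**.4).astype(np.uint8)
overlay(c,(300,180,80,70),"pics/o7.png",k=8)
im=cv2.resize(c["color"],None,fx=8,fy=8,interpolation=cv2.INTER_CUBIC)[180*8:250*8,300*8:380*8]
cv2.imwrite("pics/o8.png",np.hstack([cv2.resize(cv2.imread("pics/o7.png"),(400,350)),cv2.resize(im,(400,350))]))
E
```

```text
time_s: 7.55
eef_pos: [544.5, 160.1, 45.4]
orientation: [0.201, 0.717, 0.628, -0.225]
force: [0.2, -0.5, -6.1]
opening: 32.0
t 7.60 pos [544.6 160.2  45.5] shift cm [-0.828  0.004  0.607] dr [ 0.26  0.12 -0.13] F [-0.07 -0.42 -5.3 ] M [ 0.92 -0.16  0.01] open 32.1
P-E: along 12.2 lat -0.1 up 3.0
```

View pics/o8.png

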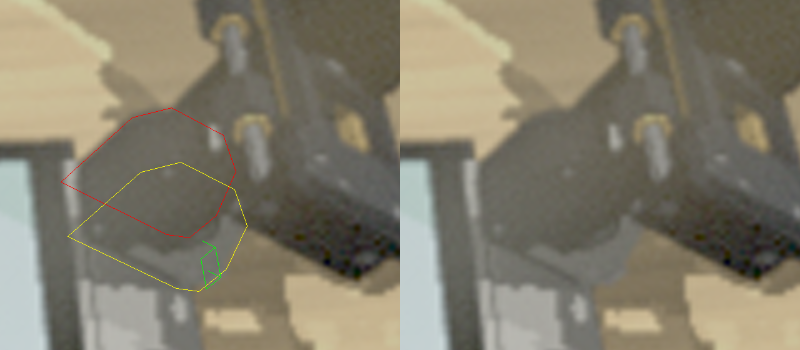

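Lip is beyond the left edge and about 4 mm below it. I'll draw back until the spring is felt.

```bash
python3 -m pendant '[{"dr":[0,0,0],"xyz":[-0.25,0,0.17],"claw":0},{"dr":[0,0,0],"xyz":[-0.5,0,0.34],"claw":0},{"dr":[0,0,0],"xyz":[-0.74,0,0.52],"claw":0},{"dr":[0,0,0],"xyz":[-0.98,0,0.69],"claw":0},{"dr":[0,0,0],"xyz":[-1.23,0,0.86],"claw":0},{"dr":[0,0,0],"xyz":[-1.39,0,0.98],"claw":0},{"dr":[0,0,0],"xyz":[-1.39,0,0.98],"claw":0},{"dr":[0,0,0],"xyz":[-1.39,0,0.98],"claw":0}]'
cat > st.py <<'E'
from ov import *
def avg(n=8,cam="scene"):
    A=[]
    for i in range(n):
        c=robot.capture(cam);o=robot.get_obs();A.append(np.r_[o["eef_pos"],o["force"],o["ft_torque"]])
    A=np.array(A);F=A.mean(0)[3:6]
    print("t %.2f"%o["time_s"],"pos",np.round(A[-1,:3],2),"F along %.2f lat %.2f up %.2f"%(F@f,F@np.cross(up,f),F[2]),"M",np.round(A.mean(0)[6:],2),"open %.1f"%o["opening"])
    return c
E
python3 - <<'E'
from st import *
c=avg();np.savez("s6.npz",**c)
delta(tcp(5,6.5,35,0,0),Rt(YAW,35))
E
```

```text
time_s: 8.4
eef_pos: [543.0, 143.8, 46.2]
orientation: [0.201, 0.717, 0.628, -0.224]
force: [1.4, 6.1, -1.4]
opening: 32.0
t 8.80 pos [543.04 143.86  46.15] F along 5.05 lat 0.16 up -1.82 M [ 1.63 -0.32 -0.01] open 32.1
t 8.80 pos [543.  143.9  46.1] shift cm [ 0.048 -0.056 -0.283] dr [ 0.35  0.03 -0.17] F [ 0.37  4.87 -2.  ] M [ 1.68 -0.37  0.  ] open 32.1
```

Force has risen to 5 N along and 4 N up, so the chin is probably pressing on the housing. I'll ease up 2 mm and re-read.

```bash
python3 -m pendant '[{"dr":[0,0,0],"xyz":[-0.06,0,-0.08],"claw":0},{"dr":[0,0,0],"xyz":[-0.115,0,-0.164],"claw":0},{"dr":[0,0,0],"xyz":[-0.115,0,-0.164],"claw":0}]'
python3 - <<'E'
from st import *
c=avg(6);np.savez("s7.npz",**c)
delta(tcp(5,6.5,35,0,0),Rt(YAW,35))
c["color"]=(255*(c["color"]/255.)**.4).astype(np.uint8)
overlay(c,(290,180,80,70),"pics/o9.png",k=8,b=5)
im=cv2.resize(c["color"],None,fx=8,fy=8,interpolation=cv2.INTER_CUBIC)[180*8:250*8,290*8:370*8]
cv2.imwrite("pics/o10.png",np.hstack([cv2.resize(cv2.imread("pics/o9.png"),(400,350)),cv2.resize(im,(400,350))]))
E
```

```text
time_s: 9.1
eef_pos: [542.4, 143.0, 47.4]
orientation: [0.201, 0.717, 0.628, -0.225]
force: [1.7, 3.0, -4.5]
opening: 31.9
t 9.40 pos [542.25 143.16  47.27] F along 3.06 lat -1.81 up -4.78 M [ 1.38 -0.62  0.11] open 32.2
t 9.40 pos [542.3 143.2  47.3] shift cm [ 0.178  0.012 -0.236] dr [ 0.25  0.13 -0.13] F [ 3.19  2.26 -4.33] M [ 1.37 -0.58  0.13] open 32.2
P-E: along -0.9 lat -0.0 up 1.9
```

View pics/o10.png

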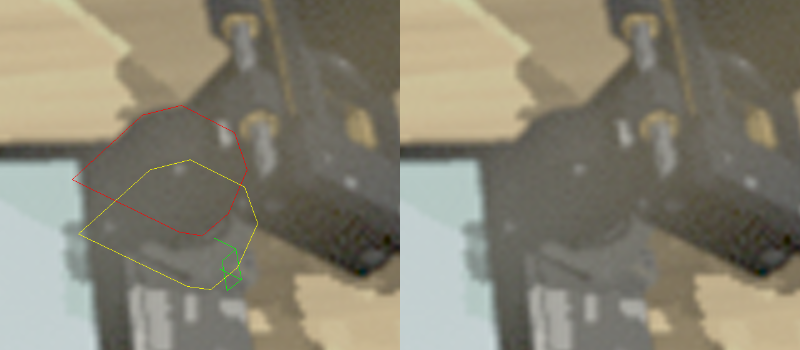

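```bash
python3 -m pendant '[{"dr":[0,0,0],"xyz":[-0.06,0,-0.08],"claw":0},{"dr":[0,0,0],"xyz":[-0.115,0,-0.164],"claw":0},{"dr":[0,0,0],"xyz":[-0.115,0,-0.164],"claw":0}]'
python3 - <<'E'
from st import *
c=avg(6);np.savez("s8.npz",**c)
delta(tcp(5,6.5,35,0,0),Rt(YAW,35))
E
```

```text
time_s: 9.7
eef_pos: [541.3, 142.9, 48.9]
orientation: [0.2, 0.717, 0.628, -0.226]
force: [-0.6, 1.9, -6.9]
opening: 31.9
t 10.00 pos [541.8  143.16  49.1 ] F along 1.95 lat 0.34 up -6.74 M [ 1.31 -0.15 -0.01] open 31.7
t 10.00 pos [541.8 143.2  49.1] shift cm [ 0.288  0.056 -0.09 ] dr [ 0.2   0.15 -0.1 ] F [-0.07  2.33 -6.77] M [ 1.33 -0.18 -0.06] open 31.7
```

The forces now match the spring alone (about 2.4 N along, no lift), so the tape is hooked. The earlier contact was the blade bearing on the edge because I pulled horizontally. I'll draw out pivoting about the edge instead.

```bash
cat >> go.py <<'E'
def rows(ws,h=7,**k):
    o,p0,r0=pose()
    for w in ws:
        b,th=w[:2];hh=w[2] if len(w)>2 else h
        p=tcp(b,hh,th,**k);r=Rt(YAW,th)
        print(w,"dr",np.round(np.degrees((r0.inv()*r).as_rotvec()),1).tolist(),"xyz",np.round(r0.inv().apply(p-p0)/10,2).tolist())
E
python3 - <<'E'
from go import *
rows([(8,35),(14,32.5),(20,30),(28,27.5),(36,25),(45,22.5),(54,20),(64,18),(74,16),(86,14),(98,12)])
E
```

```text
(8, 35) dr [0.2, 0.1, -0.1] xyz [-0.01, 0.06, -0.04]
(14, 32.5) dr [0.2, 2.6, -0.1] xyz [-0.64, 0.06, 0.24]
(20, 30) dr [0.2, 5.1, -0.1] xyz [-1.25, 0.06, 0.58]
(28, 27.5) dr [0.2, 7.6, -0.1] xyz [-2.04, 0.06, 0.99]
(36, 25) dr [0.2, 10.1, -0.1] xyz [-2.81, 0.06, 1.47]
(45, 22.5) dr [0.2, 12.6, -0.1] xyz [-3.65, 0.06, 2.04]
(54, 20) dr [0.2, 15.1, -0.1] xyz [-4.45, 0.05, 2.69]
(64, 18) dr [0.2, 17.1, -0.1] xyz [-5.33, 0.05, 3.34]
(74, 16) dr [0.2, 19.1, -0.1] xyz [-6.17, 0.05, 4.05]
(86, 14) dr [0.2, 21.1, -0.1] xyz [-7.17, 0.05, 4.9]
(98, 12) dr [0.2, 23.1, -0.1] xyz [-8.12, 0.05, 5.82]
```

```bash
python3 -m pendant '[{"dr":[0.2,2.6,-0.1],"xyz":[-0.64,0.06,0.24],"claw":0},{"dr":[0.2,5.1,-0.1],"xyz":[-1.25,0.06,0.58],"claw":0},{"dr":[0.2,7.6,-0.1],"xyz":[-2.04,0.06,0.99],"claw":0},{"dr":[0.2,10.1,-0.1],"xyz":[-2.81,0.06,1.47],"claw":0},{"dr":[0.2,10.1,-0.1],"xyz":[-2.81,0.06,1.47],"claw":0},{"dr":[0.2,10.1,-0.1],"xyz":[-2.81,0.06,1.47],"claw":0}]'
cat >> st.py <<'E'
def hb():
    o,p0,r0=pose();M=r0.as_matrix();x,y,z=M[:,0],-M[:,1],-M[:,2];d=E0-p0
    print("pitch %.2f yaw %.2f roll %.2f  b %.1f h %.1f lat %.1f"%(np.degrees(np.arcsin(-x[2])),np.degrees(np.arctan2(x[1],x[0])),np.degrees(y[2]),d@x+XT-44,d@z+ZT,d@y))
E
python3 - <<'E'
from st import *
c=avg(6);hb()
rows([(45,22.5),(54,20),(64,18),(74,16),(86,14),(98,12)])
E
```

```text
time_s: 10.6
eef_pos: [538.7, 111.8, 53.7]
orientation: [0.143, 0.734, 0.643, -0.163]
force: [0.6, 1.1, -7.4]
opening: 32.0
t 10.90 pos [538.81 112.58  53.26] F along 2.09 lat -0.40 up -6.93 M [ 1.06 -0.44 -0.01] open 31.8
pitch 25.03 yaw 82.55 roll -0.05  b 35.4 h 6.7 lat 0.4
(45, 22.5) dr [0.1, 2.5, 0.0] xyz [-0.99, -0.05, 0.45]
(54, 20) dr [0.1, 5.0, 0.0] xyz [-1.89, -0.05, 0.94]
(64, 18) dr [0.1, 7.0, 0.0] xyz [-2.87, -0.05, 1.43]
(74, 16) dr [0.1, 9.0, 0.0] xyz [-3.83, -0.05, 1.99]
(86, 14) dr [0.1, 11.0, 0.1] xyz [-4.96, -0.05, 2.65]
(98, 12) dr [0.1, 13.0, 0.1] xyz [-6.06, -0.06, 3.39]
```

Spring force is steady and the hook is holding, so I'll continue.

```bash
python3 -m pendant '[{"dr":[0.1,2.5,0],"xyz":[-0.99,-0.05,0.45],"claw":0},{"dr":[0.1,5,0],"xyz":[-1.89,-0.05,0.94],"claw":0},{"dr":[0.1,7,0],"xyz":[-2.87,-0.05,1.43],"claw":0},{"dr":[0.1,9,0],"xyz":[-3.83,-0.05,1.99],"claw":0},{"dr":[0.1,11,0],"xyz":[-4.96,-0.05,2.65],"claw":0},{"dr":[0.1,13,0],"xyz":[-6.06,-0.05,3.39],"claw":0},{"dr":[0.1,13,0],"xyz":[-6.06,-0.05,3.39],"claw":0},{"dr":[0.1,13,0],"xyz":[-6.06,-0.05,3.39],"claw":0}]'
python3 - <<'E'
from st import *
c=avg(6);hb()
np.savez("s9.npz",**c);cv2.imwrite("pics/s9.png",cv2.resize(c["color"][160:280,200:360],None,fx=4,fy=4,interpolation=cv2.INTER_CUBIC))
rows([(112,11),(126,10),(141,9),(156,8.3),(171,7.6),(186,7),(201,6.5),(217,6.1),(233,5.7),(249,5.4),(264,5)])
E
```

```text
time_s: 11.7
eef_pos: [528.5, 43.4, 48.1]
orientation: [0.069, 0.748, 0.655, -0.08]
force: [-0.0, 1.8, -7.9]
opening: 31.7
t 12.00 pos [528.98  44.12  48.15] F along 2.12 lat 0.14 up -7.51 M [ 0.63 -0.14  0.01] open 32.1
pitch 12.04 yaw 82.58 roll 0.09  b 98.0 h 7.2 lat -0.6
(112, 11) dr [-0.1, 1.0, 0.1] xyz [-1.41, 0.03, 0.28]
(126, 10) dr [-0.1, 2.0, 0.1] xyz [-2.82, 0.03, 0.61]
(141, 9) dr [-0.1, 3.0, 0.1] xyz [-4.32, 0.03, 1.0]
(156, 8.3) dr [-0.1, 3.7, 0.1] xyz [-5.81, 0.03, 1.33]
(171, 7.6) dr [-0.1, 4.4, 0.1] xyz [-7.3, 0.03, 1.7]
(186, 7) dr [-0.1, 5.0, 0.1] xyz [-8.78, 0.02, 2.06]
(201, 6.5) dr [-0.1, 5.5, 0.1] xyz [-10.26, 0.02, 2.41]
(217, 6.1) dr [-0.1, 5.9, 0.1] xyz [-11.84, 0.02, 2.75]
(233, 5.7) dr [-0.1, 6.3, 0.1] xyz [-13.41, 0.02, 3.12]
(249, 5.4) dr [-0.1, 6.6, 0.1] xyz [-14.99, 0.02, 3.45]
(264, 5) dr [-0.1, 7.0, 0.1] xyz [-16.46, 0.02, 3.84]
```

View pics/s9.png

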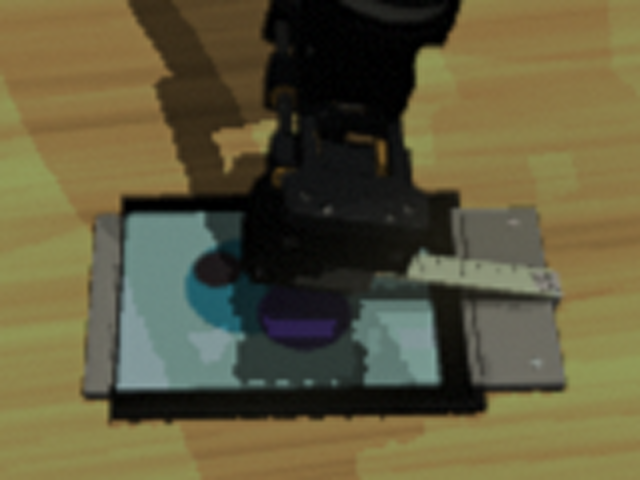

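The blade is out over the housing, with the hook on the left end at about (555,285), near mid-width. Continuing the draw past the jaw.

```bash
python3 -m pendant '[{"dr":[-0.1,1,0.1],"xyz":[-1.41,0.03,0.28],"claw":0},{"dr":[-0.1,2,0.1],"xyz":[-2.82,0.03,0.61],"claw":0},{"dr":[-0.1,3,0.1],"xyz":[-4.32,0.03,1.0],"claw":0},{"dr":[-0.1,3.7,0.1],"xyz":[-5.81,0.03,1.33],"claw":0},{"dr":[-0.1,4.4,0.1],"xyz":[-7.3,0.03,1.7],"claw":0},{"dr":[-0.1,5,0.1],"xyz":[-8.78,0.02,2.06],"claw":0},{"dr":[-0.1,5,0.1],"xyz":[-8.78,0.02,2.06],"claw":0},{"dr":[-0.1,5,0.1],"xyz":[-8.78,0.02,2.06],"claw":0}]'
python3 - <<'E'
from st import *
c=avg(6);hb()
rows([(201,6.5),(217,6.1),(233,5.7),(249,5.4),(264,5)],h=7.5)
E
```

```text
time_s: 12.8
eef_pos: [517.3, -45.7, 46.4]
orientation: [0.041, 0.751, 0.657, -0.046]
force: [-0.4, 2.3, -7.5]
opening: 32.2
t 13.10 pos [517.58 -45.37  46.42] F along 2.93 lat -0.08 up -7.52 M [ 0.33 -0.13  0.04] open 31.9
pitch 7.02 yaw 82.46 roll -0.06  b 186.1 h 7.0 lat 0.2
(201, 6.5) dr [0.1, 0.5, -0.0] xyz [-1.5, -0.0, 0.28]
(217, 6.1) dr [0.1, 0.9, -0.0] xyz [-3.1, -0.0, 0.48]
(233, 5.7) dr [0.1, 1.3, -0.0] xyz [-4.7, -0.0, 0.7]
(249, 5.4) dr [0.1, 1.6, -0.0] xyz [-6.3, -0.0, 0.9]
(264, 5) dr [0.1, 2.0, -0.0] xyz [-7.8, 0.0, 1.16]
```

```bash
python3 -m pendant '[{"dr":[0.1,0.5,0],"xyz":[-1.5,0,0.28],"claw":0},{"dr":[0.1,0.9,0],"xyz":[-3.1,0,0.48],"claw":0},{"dr":[0.1,1.3,0],"xyz":[-4.7,0,0.7],"claw":0},{"dr":[0.1,1.6,0],"xyz":[-6.3,0,0.9],"claw":0},{"dr":[0.1,2,0],"xyz":[-7.8,0,1.16],"claw":0},{"dr":[0.1,2,0],"xyz":[-8.2,0,1.16],"claw":0},{"dr":[0.1,2,0],"xyz":[-8.2,0,1.16],"claw":0}]'
python3 - <<'E'
from st import *
c=avg(8);hb()
t=robot.capture("top");np.savez("s10.npz",**c);np.savez("t10.npz",**t)
a=cv2.resize(c["color"][180:290,150:350],None,fx=3.5,fy=3.5,interpolation=cv2.INTER_CUBIC)
b=cv2.resize(t["color"][180:240,215:415],None,fx=3.5,fy=3.5,interpolation=cv2.INTER_CUBIC)
cv2.imwrite("pics/s10.png",np.vstack([a,b]))
rows([(268,3.5,8),(268,2,9),(268,1,9.5),(268,0,10)])
E
```

```text
time_s: 13.8
eef_pos: [506.6, -128.2, 45.1]
orientation: [0.029, 0.752, 0.658, -0.033]
force: [-0.2, 4.0, -6.6]
opening: 32.1
t 14.20 pos [ 506.76 -127.62   45.02] F along 2.82 lat 0.11 up -7.09 M [ 0.41 -0.15  0.01] open 32.1
pitch 5.02 yaw 82.43 roll 0.02  b 268.2 h 7.4 lat 0.4
(268, 3.5, 8) dr [-0.0, 1.5, -0.1] xyz [0.02, -0.0, 0.91]
(268, 2, 9) dr [-0.0, 3.0, -0.1] xyz [0.04, -0.0, 1.84]
(268, 1, 9.5) dr [-0.0, 4.0, -0.1] xyz [0.07, 0.0, 2.44]
(268, 0, 10) dr [-0.0, 5.0, -0.1] xyz [0.11, 0.0, 3.05]
```

View pics/s10.png

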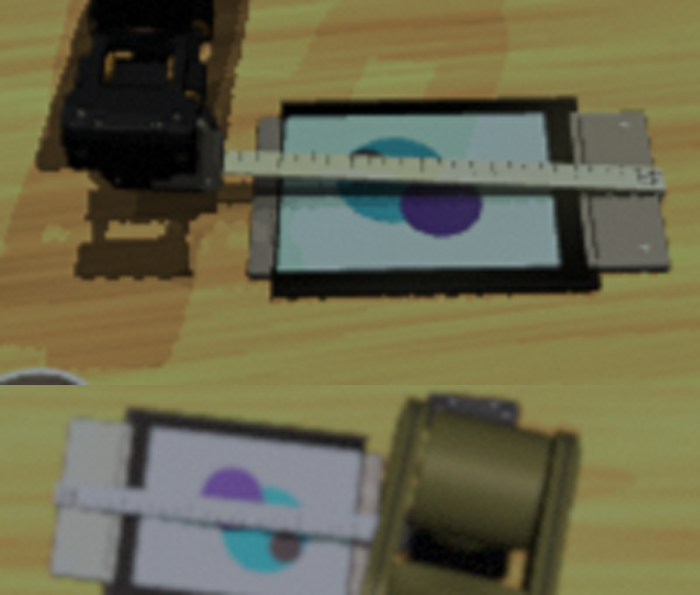

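```bash
python3 -m pendant '[{"dr":[0,0.8,0],"xyz":[0,0,0.5],"claw":0},{"dr":[0,1.5,-0.1],"xyz":[0.02,0,0.91],"claw":0},{"dr":[0,2.3,-0.1],"xyz":[0.03,0,1.4],"claw":0},{"dr":[0,3,-0.1],"xyz":[0.04,0,1.84],"claw":0},{"dr":[0,4,-0.1],"xyz":[0.07,0,2.34],"claw":0},{"dr":[0,4.5,-0.1],"xyz":[0.09,0,2.6],"claw":0},{"dr":[0,5,-0.1],"xyz":[0.11,0,2.85],"claw":0},{"dr":[0,5,-0.1],"xyz":[0.11,0,2.85],"claw":0},{"dr":[0,5,-0.1],"xyz":[0.11,0,2.85],"claw":0}]'
python3 - <<'E'
from st import *
c=avg(8);hb();rows([(268,0,10)])
E
```

```text
time_s: 15.15
eef_pos: [506.4, -129.7, 16.5]
orientation: [0.0, 0.752, 0.659, -0.001]
force: [1.6, 2.5, -6.6]
opening: 32.0
t 15.55 pos [ 506.45 -129.45   16.59] F along 2.69 lat -0.50 up -6.98 M [ 0.13 -0.28 -0.29] open 31.8
pitch 0.04 yaw 82.51 roll 0.03  b 268.2 h 8.2 lat -0.1
(268, 0, 10) dr [-0.0, 0.0, 0.0] xyz [0.02, 0.0, 0.2]
```

```bash
python3 - <<'E'
from h import *
from scipy.ndimage import gaussian_filter,map_coordinates
def back(c,uv,z):
    E=c["extrinsics"];K=c["intrinsics"];C=-E[:3,:3].T@E[:3,3]
    d=np.stack([(uv[:,0]-K[0,2])/K[0,0],-(uv[:,1]-K[1,2])/K[1,1],-np.ones(len(uv))],-1)@E[:3,:3]
    return C+d*((z-C[2])/d[:,2])[:,None]
O=np.array([531.9,62]);a=np.radians(82.5);F=np.array([np.cos(a),np.sin(a)]);N=np.array([-F[1],F[0]])
for fn in("scene0","top0","s10","t10"):
    c=load(fn+".npz");g=gaussian_filter(c["color"].astype(float).mean(-1),.6)
    for side in(1,-1):
        for z in (9.4,):
            off=np.arange(70,100,.25);X=[]
            for x in np.linspace(-95,55,50):
                P=np.array([[*(O+F*x+N*side*o),z] for o in off]);uv=proj(c,P)
                v=map_coordinates(g,[uv[:,1],uv[:,0]],order=1);d=np.gradient(v)
                i=np.argmax(d) # dark -> wood outward
                X.append((x,off[i],d[i]))
            X=np.array(X);k=np.abs(X[:,1]-np.median(X[:,1]))<2.5
            pf=np.polyfit(X[k,0],X[k,1],1);r=X[k,1]-np.polyval(pf,X[k,0])
            print(fn,side,k.sum(),"yaw %.2f"%(82.5+side*np.degrees(np.arctan(pf[0]))),"off %.1f"%np.median(X[:,1]),"std %.2f"%r.std())
E
```

```text
scene0 1 49 yaw 83.05 off 82.0 std 0.97
scene0 -1 50 yaw 82.60 off 82.2 std 0.92
top0 1 50 yaw 82.56 off 81.2 std 0.68
top0 -1 47 yaw 82.59 off 77.8 std 0.81
s10 1 50 yaw 82.86 off 82.0 std 0.93
s10 -1 49 yaw 82.53 off 82.4 std 0.91
t10 1 47 yaw 82.70 off 81.2 std 0.90
t10 -1 49 yaw 82.55 off 77.8 std 0.76
```

Holder yaw is confirmed at about 82.6°. I'll now stand the case down.

```bash
python3 -m pendant '[{"dr":[0,0,0],"xyz":[0,0,0.07],"claw":0},{"dr":[0,0,0],"xyz":[0,0,0.14],"claw":0},{"dr":[0,0,0],"xyz":[0,0,0.2],"claw":0},{"dr":[0,0,0],"xyz":[0,0,0.2],"claw":0},{"dr":[0,0,0],"xyz":[0,0,0.2],"claw":0}]'
python3 - <<'E'
from st import *
c=avg(8);hb();rows([(268,0,10)])
E
```

```text
time_s: 16.05
eef_pos: [506.5, -129.3, 14.7]
orientation: [-0.0, 0.752, 0.659, -0.0]
force: [0.9, 3.9, -3.2]
opening: 31.8
t 16.45 pos [ 506.58 -129.37   14.75] F along 4.13 lat -0.15 up -3.04 M [ 1.15 -0.29 -0.06] open 32.0
pitch 0.01 yaw 82.50 roll 0.02  b 268.1 h 9.9 lat 0.1
(268, 0, 10) dr [-0.0, 0.0, -0.0] xyz [0.01, -0.01, 0.01]
```

Moment went up by about 1 Nm with 4 N of lift, so the blade's far end is pressing on the left edge from a slight nose-down tilt. I'll tip up a little and check.

```bash
python3 -m pendant '[{"dr":[0,0.2,0],"xyz":[0,0,0],"claw":0},{"dr":[0,0.4,0],"xyz":[0,0,0],"claw":0},{"dr":[0,0.4,0],"xyz":[0,0,0],"claw":0}]'
python3 - <<'E'
from st import *
c=avg(8);hb()
E
```

```text
time_s: 16.75
eef_pos: [506.6, -129.4, 14.8]
orientation: [-0.002, 0.752, 0.66, 0.002]
force: [0.5, 6.1, -1.2]
opening: 31.9
t 17.15 pos [ 506.56 -129.42   14.79] F along 6.54 lat 0.35 up -1.92 M [ 0.58 -0.14 -0.08] open 31.4
pitch -0.34 yaw 82.55 roll 0.03  b 268.1 h 7.9 lat -0.2
```

```bash
python3 -m pendant '[{"dr":[0,0,0],"xyz":[0,0,0],"claw":45},{"dr":[0,0,0],"xyz":[0,0,0],"claw":45},{"dr":[0,0,0],"xyz":[0,0,0],"claw":45},{"dr":[0,0,0],"xyz":[0,0,0],"claw":45}]'
python3 - <<'E'
from st import *
c=avg(6);hb();rows([(268,0,10)])
np.savez("s11.npz",**c)
cv2.imwrite("pics/s11.png",cv2.resize(c["color"][180:290,150:350],None,fx=4,fy=4,interpolation=cv2.INTER_CUBIC))
E
```

```text
time_s: 17.55
eef_pos: [506.8, -130.1, 15.0]
orientation: [-0.002, 0.752, 0.659, 0.002]
force: [-0.2, 0.3, -0.1]
opening: 42.9
t 17.85 pos [ 506.42 -129.55   14.57] F along 0.12 lat -0.03 up 0.18 M [-0.04 -0.11 -0.02] open 42.8
pitch -0.37 yaw 82.50 roll 0.04  b 268.2 h 8.0 lat -0.1
(268, 0, 10) dr [-0.0, -0.4, 0.0] xyz [0.03, 0.0, -0.0]
```

View pics/s11.png

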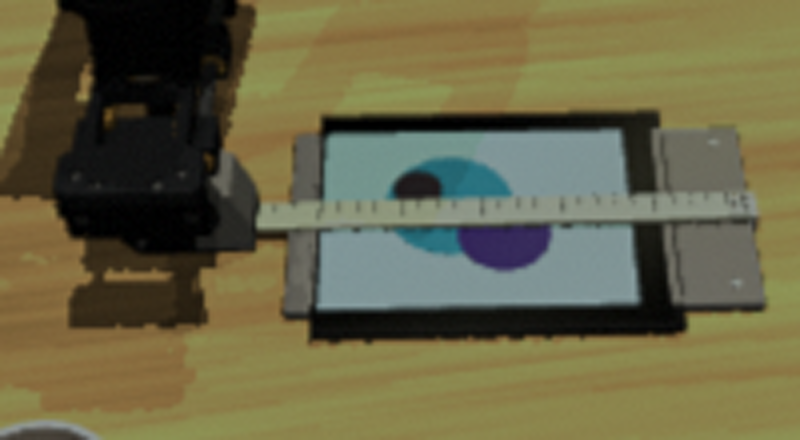

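The case stands free with the blade level along the holder; the hook is at (750,207) and the nose at (258,220), short of the jaw at (287,225). I'll regrip squarely and ease up.

```bash
python3 -m pendant '[{"dr":[0,-0.4,0],"xyz":[0,0,-0.05],"claw":45},{"dr":[0,-0.4,0],"xyz":[0,0,-0.05],"claw":45},{"dr":[0,-0.4,0],"xyz":[0,0,-0.05],"claw":45},{"dr":[0,-0.4,0],"xyz":[0,0,-0.05],"claw":0},{"dr":[0,-0.4,0],"xyz":[0,0,-0.05],"claw":0},{"dr":[0,-0.4,0],"xyz":[0,0,-0.05],"claw":0},{"dr":[0,-0.4,0],"xyz":[0,0,-0.05],"claw":0},{"dr":[0,-0.4,0],"xyz":[0,0,-0.05],"claw":0}]'
python3 - <<'E'
from st import *
c=avg(6);hb()
E
```

```text
time_s: 18.65
eef_pos: [506.5, -129.4, 15.1]
orientation: [-0.0, 0.752, 0.659, -0.0]
force: [0.7, 0.3, 0.7]
opening: 31.7
t 18.95 pos [ 506.48 -129.45   15.06] F along 0.23 lat -0.41 up -0.69 M [ 0.02 -0.19 -0.01] open 31.7
pitch 0.02 yaw 82.50 roll 0.03  b 268.2 h 9.7 lat 0.0
```

```bash
python3 -m pendant '[{"dr":[0,0,0],"xyz":[0.2,0,0],"claw":0},{"dr":[0,0,0],"xyz":[0.4,0,0],"claw":0},{"dr":[0,0,0],"xyz":[0.6,0,0],"claw":0},{"dr":[0,0,0],"xyz":[0.8,0,0],"claw":0},{"dr":[0,0,0],"xyz":[1.0,0,0],"claw":0},{"dr":[0,0,0],"xyz":[1.0,0,0],"claw":0},{"dr":[0,0,0],"xyz":[1.0,0,0],"claw":0}]'
python3 - <<'E'
from st import *
c=avg(6);hb()
E
```

```text
time_s: 19.65
eef_pos: [507.8, -119.1, 15.1]
orientation: [-0.0, 0.752, 0.659, -0.0]
force: [0.5, 2.4, 0.3]
opening: 32.1
t 19.95 pos [ 507.79 -119.12   15.06] F along 3.85 lat -0.32 up 0.80 M [ 0.4  -0.19 -0.05] open 31.9
pitch -0.02 yaw 82.49 roll 0.04  b 257.8 h 9.4 lat -0.0
```

```bash
python3 -m pendant '[{"dr":[0,0,0],"xyz":[0.1,0,0],"claw":0},{"dr":[0,0,0],"xyz":[0.2,0,0],"claw":0},{"dr":[0,0,0],"xyz":[0.3,0,0],"claw":0},{"dr":[0,0,0],"xyz":[0.4,0,0],"claw":0},{"dr":[0,0,0],"xyz":[0.4,0,0],"claw":0}]'
python3 - <<'E'
from st import *
c=avg(5);hb()
cv2.imwrite("pics/s12.png",cv2.resize(c["color"][200:270,190:290],None,fx=7,fy=7,interpolation=cv2.INTER_CUBIC))
E
```

```text
time_s: 20.45
eef_pos: [508.3, -115.7, 15.1]
orientation: [0.0, 0.752, 0.659, -0.0]
force: [0.7, 1.2, 0.1]
opening: 31.7
t 20.70 pos [ 508.28 -115.67   15.08] F along -0.12 lat -0.17 up 0.07 M [ 0.01 -0.09 -0.04] open 31.8
pitch 0.03 yaw 82.50 roll 0.03  b 254.3 h 9.7 lat -0.0
```

View pics/s12.png

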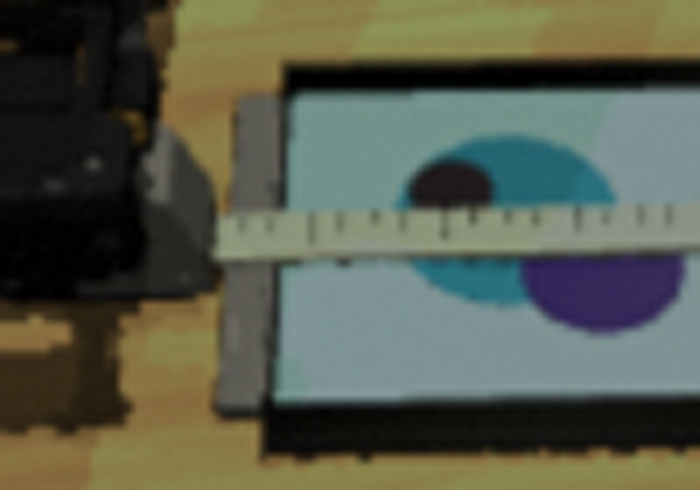

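```bash
python3 -m pendant '[{"dr":[0,0,0],"xyz":[0,0,-0.07],"claw":0},{"dr":[0,0,0],"xyz":[0,0,-0.12],"claw":0},{"dr":[0,0,0],"xyz":[0,0,-0.12],"claw":0},{"dr":[0,0,0],"xyz":[0,0,-0.12],"claw":0}]'
python3 - <<'E'
from st import *
c=avg(8);hb()
E
```

```text
time_s: 21.1
eef_pos: [507.5, -115.0, 15.3]
orientation: [-0.001, 0.752, 0.659, -0.001]
force: [1.9, 2.9, -7.6]
opening: 31.8
t 21.50 pos [ 507.92 -115.54   15.99] F along 2.98 lat -1.00 up -7.58 M [-0.05 -0.27 -0.25] open 31.7
pitch 0.04 yaw 82.53 roll 0.08  b 254.2 h 8.8 lat -0.5
```

Lifted about 1 mm, the reading is the spring alone, so the nose is not yet on the jaw. I'll feel forward in small steps.

```bash
python3 -m pendant '[{"dr":[0,0,0],"xyz":[0.1,0,0],"claw":0},{"dr":[0,0,0],"xyz":[0.2,0,0],"claw":0},{"dr":[0,0,0],"xyz":[0.2,0,0],"claw":0}]'
python3 - <<'E'
from st import *
c=avg(6);hb()
E
python3 -m pendant '[{"dr":[0,0,0],"xyz":[0.05,0,0],"claw":0},{"dr":[0,0,0],"xyz":[0.1,0,0],"claw":0},{"dr":[0,0,0],"xyz":[0.1,0,0],"claw":0}]'
python3 - <<'E'
from st import *
c=avg(6);hb()
E
```

```text
time_s: 21.8
eef_pos: [508.3, -113.4, 16.2]
orientation: [-0.0, 0.752, 0.66, -0.0]
force: [0.4, 3.6, -8.0]
opening: 31.9
t 22.10 pos [ 508.38 -113.56   16.17] F along 3.30 lat 0.30 up -7.66 M [-0.08 -0.09 -0.02] open 31.7
pitch 0.03 yaw 82.52 roll 0.06  b 252.2 h 8.6 lat -0.3
time_s: 22.4
eef_pos: [508.6, -112.5, 16.2]
orientation: [-0.0, 0.752, 0.659, -0.0]
force: [0.8, 3.0, -8.0]
opening: 31.7
t 22.70 pos [ 508.59 -112.59   16.22] F along 3.10 lat 0.40 up -7.43 M [-0.04 -0.04  0.08] open 31.8
pitch 0.03 yaw 82.51 roll 0.04  b 251.2 h 8.5 lat -0.1
```

```bash
python3 -m pendant '[{"dr":[0,0,0],"xyz":[0.05,0,0],"claw":0},{"dr":[0,0,0],"xyz":[0.1,0,0],"claw":0},{"dr":[0,0,0],"xyz":[0.1,0,0],"claw":0}]'
python3 - <<'E'
from st import *
c=avg(6);hb()
E
```

```text
time_s: 23.0
eef_pos: [508.8, -111.7, 16.3]
orientation: [-0.0, 0.752, 0.659, -0.0]
force: [0.5, 2.8, -7.1]
opening: 32.0
t 23.30 pos [ 508.74 -111.68   16.26] F along 2.43 lat 0.54 up -7.68 M [-0.16  0.03  0.14] open 32.0
pitch 0.03 yaw 82.50 roll 0.04  b 250.3 h 8.5 lat -0.1
```

```bash
python3 -m pendant '[{"dr":[0,0,0],"xyz":[0.05,0,0],"claw":0},{"dr":[0,0,0],"xyz":[0.1,0,0],"claw":0},{"dr":[0,0,0],"xyz":[0.1,0,0],"claw":0}]'
python3 - <<'E'
from st import *
c=avg(6);hb()
cv2.imwrite("pics/s13.png",cv2.resize(c["color"][200:270,190:290],None,fx=7,fy=7,interpolation=cv2.INTER_CUBIC))
E
```

```text
time_s: 23.6
eef_pos: [508.8, -111.6, 16.3]
orientation: [0.0, 0.752, 0.659, -0.001]
force: [-1.5, -4.7, -7.8]
opening: 31.8
t 23.90 pos [ 508.8  -111.61   16.35] F along -5.19 lat 1.15 up -7.77 M [-0.9   0.28  0.13] open 31.8
pitch 0.12 yaw 82.50 roll 0.03  b 250.2 h 8.9 lat -0.0
```

View pics/s13.png

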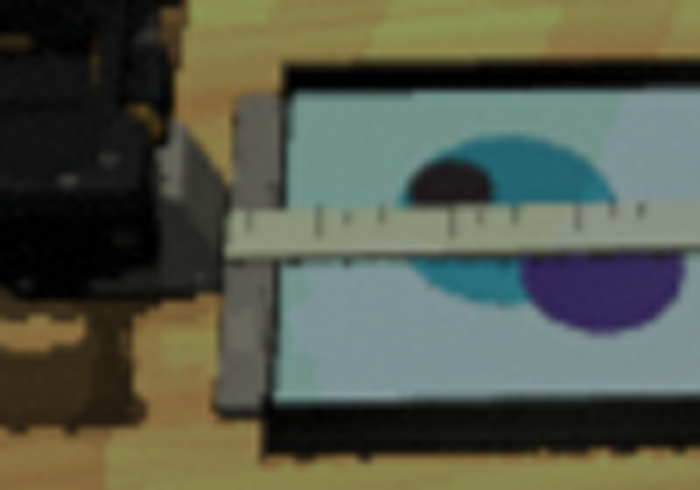

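Contact: the nose is on the jaw at (225,235), but the push of about 8 N is more than I want. I'll ease off to a light touch right away.

```bash
python3 -m pendant '[{"dr":[0,0,0],"xyz":[-0.08,0,0],"claw":0},{"dr":[0,0,0],"xyz":[-0.08,0,0],"claw":0}]'
python3 - <<'E'
from st import *
c=avg(6);hb()
E
```

```text
time_s: 24.1
eef_pos: [508.8, -111.6, 16.3]
orientation: [-0.0, 0.752, 0.659, -0.0]
force: [-0.7, -0.9, -6.8]
opening: 31.8
t 24.40 pos [ 508.79 -111.63   16.3 ] F along -2.53 lat 1.25 up -7.88 M [-0.84  0.26  0.12] open 32.0
pitch 0.05 yaw 82.51 roll 0.04  b 250.2 h 8.6 lat -0.1
```

```bash
python3 -m pendant '[{"dr":[0,0,0],"xyz":[-0.06,0,0],"claw":0},{"dr":[0,0,0],"xyz":[-0.06,0,0.04],"claw":0},{"dr":[0,0,0],"xyz":[-0.06,0,0.08],"claw":0},{"dr":[0,0,0],"xyz":[-0.06,0,0.12],"claw":0},{"dr":[0,0,0],"xyz":[-0.06,0,0.12],"claw":0},{"dr":[0,0,0],"xyz":[-0.06,0,0.12],"claw":0}]'
python3 - <<'E'
from st import *
c=avg(8);hb()
E
```

```text
time_s: 25.0
eef_pos: [509.2, -111.8, 15.4]
orientation: [-0.0, 0.752, 0.659, 0.0]
force: [-0.9, 1.7, -4.3]
opening: 31.6
t 25.40 pos [ 508.98 -111.78   15.13] F along 1.66 lat 0.46 up -3.62 M [ 0.63 -0.09  0.23] open 31.7
pitch -0.01 yaw 82.47 roll 0.00  b 250.3 h 9.4 lat 0.4
```

```bash
python3 -m pendant '[{"dr":[0,0,0],"xyz":[0.02,0,0.01],"claw":0},{"dr":[0,0,0],"xyz":[0.04,0,0.02],"claw":0},{"dr":[0,0,0],"xyz":[0.04,0,0.02],"claw":0}]'
python3 - <<'E'
from st import *
c=avg(8);hb()
E
```

```text
time_s: 25.7
eef_pos: [509.0, -111.8, 15.1]
orientation: [0.0, 0.752, 0.659, -0.0]
force: [-0.0, 1.4, -2.4]
opening: 31.7
t 26.10 pos [ 509.   -111.75   15.08] F along 0.93 lat 0.34 up -2.02 M [ 0.53 -0.07  0.04] open 31.8
pitch 0.03 yaw 82.49 roll 0.01  b 250.3 h 9.7 lat 0.2
```

```bash
python3 -m pendant '[{"dr":[0,0,0],"xyz":[0.02,0,0],"claw":0},{"dr":[0,0,0],"xyz":[0.05,0,0],"claw":0},{"dr":[0,0,0],"xyz":[0.05,0,0],"claw":0}]'
python3 - <<'E'
from st import *
c=avg(8);hb()
E
```

```text
time_s: 26.4
eef_pos: [509.0, -111.7, 15.1]
orientation: [0.0, 0.752, 0.659, -0.001]
force: [-0.6, -1.8, -2.1]
opening: 31.6
t 26.80 pos [ 509.05 -111.68   15.1 ] F along -4.08 lat 0.44 up -0.62 M [-0.34  0.03  0.02] open 32.0
pitch 0.08 yaw 82.51 roll 0.00  b 250.2 h 9.9 lat 0.2
```

The nose is on the jaw. I'll relax the arm slightly and let go of the case.

```bash
python3 -m pendant '[{"dr":[0,0,0],"xyz":[-0.04,0,0],"claw":0},{"dr":[0,0,0],"xyz":[-0.04,0,0],"claw":0},{"dr":[0,0,0],"xyz":[-0.04,0,0],"claw":50},{"dr":[0,0,0],"xyz":[-0.04,0,0],"claw":50},{"dr":[0,0,0],"xyz":[-0.04,0,0],"claw":50},{"dr":[0,0,0],"xyz":[-0.04,0,0],"claw":60},{"dr":[0,0,0],"xyz":[-0.04,0,0],"claw":60}]'
python3 - <<'E'
from st import *
c=avg(6);hb();np.savez("s14.npz",**c)
o,p0,r0=pose()
cv2.imwrite("pics/s14.png",cv2.resize(c["color"][190:270,170:350],None,fx=4.4,fy=4.4,interpolation=cv2.INTER_CUBIC))
E
```

```text
time_s: 27.5
eef_pos: [508.8, -111.3, 14.9]
orientation: [-0.0, 0.752, 0.659, -0.0]
force: [-0.2, -0.2, 0.3]
opening: 55.6
t 27.80 pos [ 508.81 -111.51   14.87] F along -0.24 lat -0.03 up -0.28 M [-0.03 -0.08  0.  ] open 56.8
pitch 0.02 yaw 82.50 roll 0.03  b 250.1 h 9.8 lat -0.0
```

View pics/s14.png

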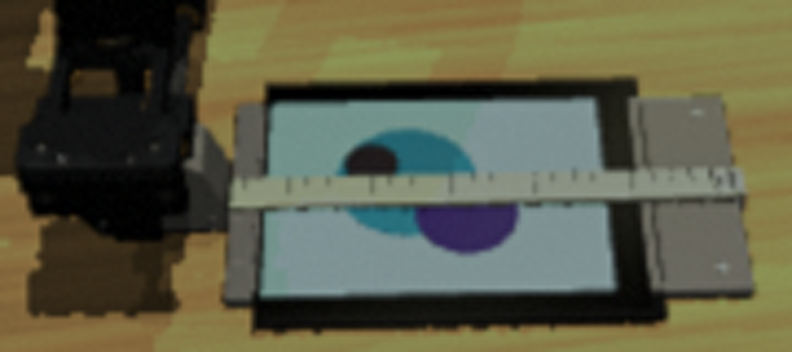

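```bash
python3 -m pendant '[{"dr":[0,0,0],"xyz":[0,0,-1],"claw":70},{"dr":[0,0,0],"xyz":[0,0,-4],"claw":70},{"dr":[0,0,0],"xyz":[0,0,-8],"claw":70},{"dr":[0,0,0],"xyz":[0,0,-12],"claw":70},{"dr":[0,0,0],"xyz":[-2,0,-14],"claw":0},{"dr":[0,0,0],"xyz":[-6,0,-14],"claw":0},{"dr":[0,0,0],"xyz":[-6,0,-14],"claw":0},{"dr":[0,0,0],"xyz":[-6,0,-14],"claw":0}]'
python3 - <<'E'
from st import *
c=robot.capture("scene");t=robot.capture("top");np.savez("s15.npz",**c);np.savez("t15.npz",**t)
hb();g=lambda c:(255*(c["color"]/255.)**.5).astype(np.uint8)
a=cv2.resize(g(c)[190:270,150:260],None,fx=6,fy=6,interpolation=cv2.INTER_CUBIC)
cv2.imwrite("pics/s15.png",a)
cv2.imwrite("pics/t15.png",cv2.resize(g(t)[180:240,290:380],None,fx=7,fy=7,interpolation=cv2.INTER_CUBIC))
E
```

```text
time_s: 28.6
eef_pos: [500.9, -171.4, 155.5]
orientation: [0.0, 0.752, 0.659, -0.0]
force: [-0.4, 0.4, -0.4]
opening: 39.7
pitch -0.01 yaw 82.51 roll 0.07  b 309.4 h -130.1 lat -0.6
```

View pics/s15.png

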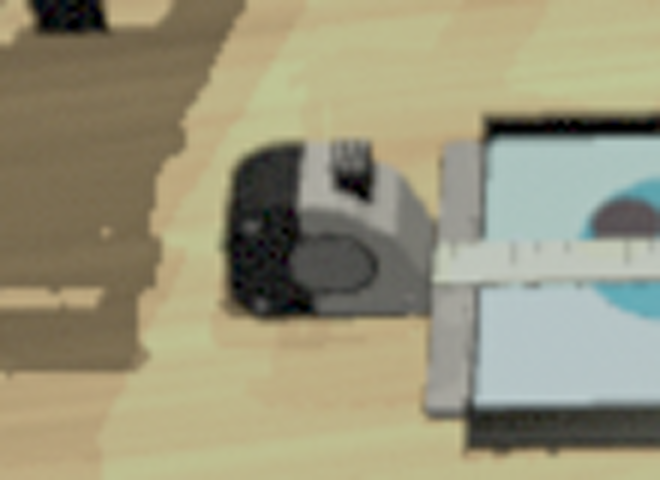

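View pics/t15.png

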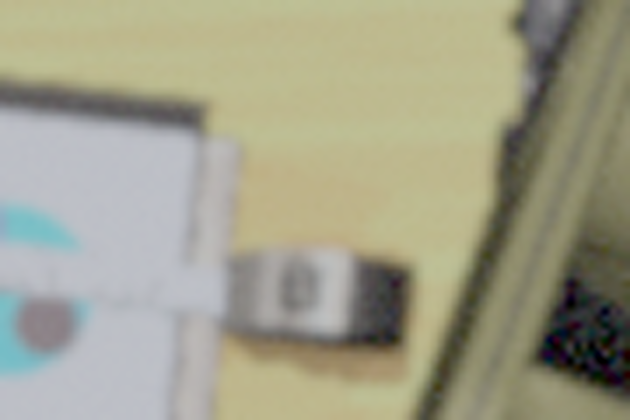

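```bash
python3 - <<'E'
from go import *
def back(c,uv,z):
    E=c["extrinsics"];K=c["intrinsics"];C=-E[:3,:3].T@E[:3,3]
    d=np.array([(uv[0]-K[0,2])/K[0,0],-(uv[1]-K[1,2])/K[1,1],-1])@E[:3,:3]
    return C+d*(z-C[2])/d[2]
s=load("s15.npz");t=load("t15.npz")
print("top lock",back(t,(290+298/7-.5,180+288/7-.5),72))
print("scene lock top mid",back(s,(150+351/6-.5,190+148/6-.5),72))
for n,c in(("s",s),("t",t)):
    P=cloud(c);m=(P[...,2]>30)&(P[...,2]<90)&(abs(P[...,0]-509)<40)&(P[...,1]>-165)&(P[...,1]<-55)
    q=P[m];r=cv2.minAreaRect(q[:,:2].astype(np.float32));print(n,m.sum(),r, "lock",P[m&(P[...,2]>66.5)].mean(0) if (m&(P[...,2]>66.5)).any() else 0,(m&(P[...,2]>66.5)).sum(), q[:,2].max())
o=np.array([509.6,-105.7,0]);print("model lock",o+12*f+72*up, "nose",o+36*f)
print("proj lock model s",(proj(s,o+12*f+72*up)-[150,190]+.5)*6,"t",(proj(t,o+12*f+72*up)-[290,180]+.5)*7)
E
```

```text
top lock [510.19062722 -90.78599427  72.        ]
scene lock top mid [504.92751916 -93.25743917  72.        ]
s 653 ((508.4955749511719, -106.5374755859375), (71.09811401367188, 36.071712493896484), 82.10427856445312) lock [511.92836878 -93.83962824  72.784047  ] 51 77.67190312841949
t 312 ((510.19970703125, -106.30387115478516), (70.27914428710938, 32.907596588134766), 81.39054870605469) lock [512.510582   -99.00820688  70.95672609] 37 78.68127529837668
model lock [511.16631431 -93.80266166  72.        ] nose [514.29894292 -70.00798499   0.        ]
proj lock model s [[350.40457022 160.91140698]] t [[305.64891129 285.42498497]]
```

Nose is snug at the jaw, about (432,260) in the zoom. The lock is found at about (511,-94,72) from both depth maps and from the arm model. Next I'll go above it with shut fingers.

```bash
python3 - <<'E'
from go import *
o=np.array([509.6,-105.9,0]);delta(o+14*f+88*up,Rt(YAW,0))
E
```

```text
t 28.70 pos [ 500.8 -170.3  154.6] shift cm [7.903 0.044 6.664] dr [-0.07 -0.01  0.01] F [ 0.7  -0.63  0.27] M [-0.03 -0.11 -0.01] open 31.8
```

```bash
python3 -m pendant '[{"dr":[0,0,0],"xyz":[4,0,2],"claw":0},{"dr":[0,0,0],"xyz":[7.9,0,4],"claw":0},{"dr":[0,0,0],"xyz":[7.9,0,6.0],"claw":0},{"dr":[0,0,0],"xyz":[7.9,0,6.0],"claw":0},{"dr":[0,0,0],"xyz":[7.9,0,6.0],"claw":0},{"dr":[0,0,0],"xyz":[7.9,0,6.0],"claw":0},{"dr":[0,0,0],"xyz":[7.9,0,6.0],"claw":0},{"dr":[0,0,0],"xyz":[7.9,0,6.0],"claw":0}]'
python3 - <<'E'
from st import *
c=avg(8)
o=np.array([509.6,-105.9,0]);delta(o+14*f+75*up,Rt(YAW,0))
E
```

```text
time_s: 29.5
eef_pos: [512.0, -93.3, 95.9]
orientation: [0.001, 0.752, 0.659, 0.0]
force: [0.1, 0.1, -0.7]
opening: 0.2
t 29.90 pos [511.31 -92.7   94.84] F along 0.29 lat -0.19 up -0.05 M [-0.03 -0.08 -0.01] open 0.1
t 29.90 pos [511.3 -92.7  94.8] shift cm [0.07  0.003 1.984] dr [-0.03  0.03 -0.  ] F [0.21 0.32 0.21] M [-0.06 -0.07  0.  ] open 0.1
```

```bash
python3 -m pendant '[{"dr":[0,0,0],"xyz":[0.07,0,0.8],"claw":0},{"dr":[0,0,0],"xyz":[0.07,0,1.5],"claw":0},{"dr":[0,0,0],"xyz":[0.07,0,1.9],"claw":0},{"dr":[0,0,0],"xyz":[0.07,0,1.9],"claw":0},{"dr":[0,0,0],"xyz":[0.07,0,1.9],"claw":0},{"dr":[0,0,0],"xyz":[0.07,0,1.9],"claw":0},{"dr":[0,0,0],"xyz":[0.07,0,1.9],"claw":0}]'
python3 - <<'E'
from st import *
c=avg(5)
cv2.imwrite("pics/s16.png",cv2.resize((255*(c["color"]/255.)**.5).astype(np.uint8)[160:260,150:280],None,fx=6,fy=6,interpolation=cv2.INTER_CUBIC))
E
```

```text
time_s: 30.6
eef_pos: [511.7, -92.1, 76.2]
orientation: [0.0, 0.752, 0.659, -0.0]
force: [0.6, -0.8, -0.4]
opening: 0.4
t 30.85 pos [511.48 -92.02  76.  ] F along 0.20 lat 0.12 up -0.06 M [-0.03 -0.06 -0.01] open 0.7
```

View pics/s16.png

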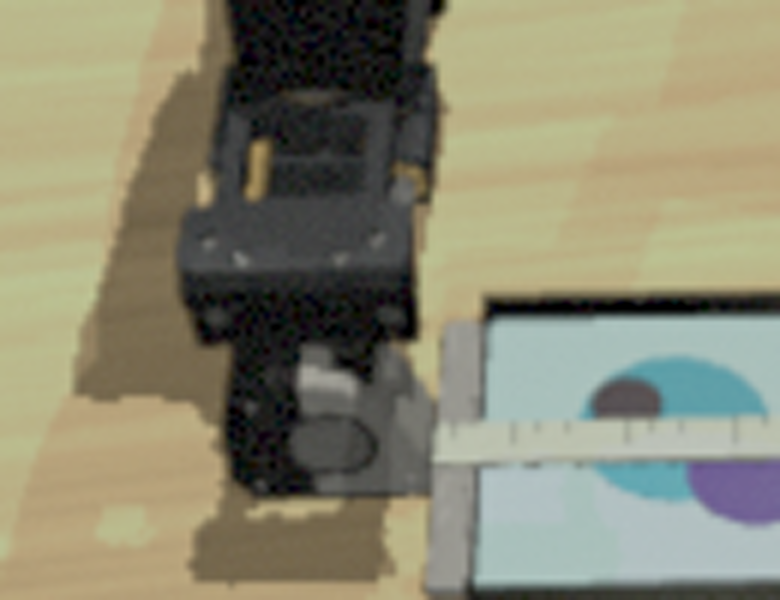

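The shut fingers are right above the tab at (345,355). Pressing gently now.

```bash
python3 -m pendant '[{"dr":[0,0,0],"xyz":[0,0,0.15],"claw":0},{"dr":[0,0,0],"xyz":[0,0,0.3],"claw":0},{"dr":[0,0,0],"xyz":[0,0,0.4],"claw":0},{"dr":[0,0,0],"xyz":[0.05,0,0.5],"claw":0},{"dr":[0,0,0],"xyz":[0.05,0,0.5],"claw":0}]'
python3 - <<'E'
from st import *
c=avg(5)
E
```

```text
time_s: 31.35
eef_pos: [511.8, -91.5, 71.5]
orientation: [0.0, 0.752, 0.659, -0.0]
force: [-0.7, 0.1, 4.5]
opening: 0.4
t 31.60 pos [511.77 -91.39  71.19] F along 0.64 lat 1.17 up 4.16 M [ 0.22  0.06 -0.01] open 0.6
```

```bash
python3 -m pendant '[{"dr":[0,0,0],"xyz":[0.03,0,0.06],"claw":0},{"dr":[0,0,0],"xyz":[0.06,0,0.12],"claw":0},{"dr":[0,0,0],"xyz":[0.09,0,0.18],"claw":0},{"dr":[0,0,0],"xyz":[0.1,0,0.2],"claw":0},{"dr":[0,0,0],"xyz":[0.1,0,0.2],"claw":0}]'
python3 - <<'E'
from st import *
c=avg(4)
E
```

```text
time_s: 32.1
eef_pos: [511.0, -90.6, 68.1]
orientation: [-0.0, 0.752, 0.659, -0.001]
force: [1.9, -0.8, -0.2]
opening: 0.4
t 32.30 pos [511.23 -90.58  68.43] F along 0.14 lat -0.30 up -0.24 M [-0.06 -0.09  0.  ] open 0.1
```

Force fell from 4 N to zero at z = 68, which suggests it snapped past mid-travel. I'll withdraw and check.

```bash
python3 -m pendant '[{"dr":[0,0,0],"xyz":[0,0,-1],"claw":0},{"dr":[0,0,0],"xyz":[0,0,-4],"claw":0},{"dr":[0,0,0],"xyz":[0,0,-8],"claw":0},{"dr":[0,0,0],"xyz":[-4,0,-9],"claw":0},{"dr":[0,0,0],"xyz":[-8,0,-9],"claw":0},{"dr":[0,0,0],"xyz":[-8,0,-9],"claw":0},{"dr":[0,0,0],"xyz":[-8,0,-9],"claw":0}]'
python3 - <<'E'
from st import *
c=robot.capture("scene");t=robot.capture("top");np.savez("s17.npz",**c);np.savez("t17.npz",**t)
g=lambda c:(255*(c["color"]/255.)**.5).astype(np.uint8)
p=load("s15.npz")
cut=lambda c:cv2.resize(g(c)[200:255,180:265],None,fx=4.6,fy=4.6,interpolation=cv2.INTER_CUBIC)
cv2.imwrite("pics/s17.png",np.hstack([cut(p),cut(c)]))
cv2.imwrite("pics/s17b.png",cv2.resize(g(c)[180:280,150:350],None,fx=4,fy=4,interpolation=cv2.INTER_CUBIC))
for n in("s15","t15","s17","t17"):
    P=cloud(load(n+".npz"));m=(P[...,2]>30)&(P[...,2]<90)&(abs(P[...,0]-509)<40)&(P[...,1]>-165)&(P[...,1]<-55)
    o=np.array([509.6,-105.9]);X=(P[...,:2]-o)@f[:2];Y=(P[...,:2]-o)@np.array([-f[1],f[0]])
    k=m&(X>8)&(X<20)&(abs(Y)<6);q=P[k];print(n,k.sum(),"z pct",np.percentile(q[:,2],[50,80,95,100]).round(1))
E
```

```text
time_s: 33.0
eef_pos: [501.1, -170.3, 159.4]
orientation: [-0.0, 0.752, 0.659, -0.0]
force: [-0.3, -0.1, 0.1]
opening: 0.7
s15 46 z pct [72.  73.8 76.1 77.7]
t15 21 z pct [70.9 76.3 78.1 78.7]
s17 39 z pct [68.8 70.  71.2 72.3]
t17 20 z pct [66.  69.7 71.6 73.2]
```

View pics/s17.png

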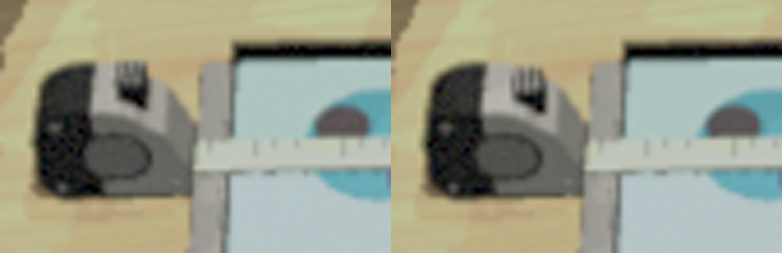

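View pics/s17b.png

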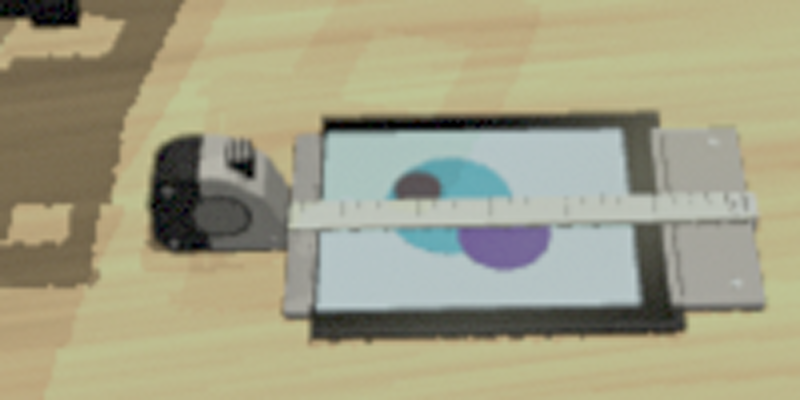

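```bash
python3 - <<'E'
from go import *
from scipy.optimize import minimize
s0=load("s15.npz");s1=load("s17.npz")
o=np.array([509.6,-105.9,0])
a=proj(s0,o+12*f+72*up)[0];b=proj(s0,o+15.6*f+65*up)[0];print("predicted px shift for full lock",b-a,"free at",a)
G=lambda c:cv2.cvtColor(c["color"],cv2.COLOR_BGR2GRAY).astype(np.float32)
g0,g1=G(s0),G(s1)
up8=lambda g:cv2.resize(g,None,fx=8,fy=8,interpolation=cv2.INTER_CUBIC)
for (u0,v0,u1,v1) in((204,212,213,224),(203,213,214,222)):
    A=up8(g0[v0:v1,u0:u1]);B=up8(g1[v0-4:v1+5,u0-3:u1+5])
    r=cv2.matchTemplate(B,A,cv2.TM_CCOEFF_NORMED);_,m,_,l=cv2.minMaxLoc(r);print("tab shift",l[0]/8-3,l[1]/8-4,m)
# case & holder unchanged check
for nm,(u0,v0,u1,v1) in dict(case=(186,212,202,245),caseface=(195,230,225,248),holder=(225,205,345,262),mug=(130,285,187,350),roll=(405,135,500,240)).items():
    q,_=cv2.phaseCorrelate(g0[v0:v1,u0:u1],g1[v0:v1,u0:u1]);print(nm,np.round(q,2))
i0=G(load("scene0.npz"))
for nm,(u0,v0,u1,v1) in dict(holder_jaw=(218,206,240,262),holder_left=(318,205,345,262),tablet=(225,205,320,222),mug=(130,285,187,350),roll=(405,135,500,240),spray=(405,98,440,190)).items():
    q,_=cv2.phaseCorrelate(i0[v0:v1,u0:u1],g1[v0:v1,u0:u1]);print("vs start",nm,np.round(q,2))
E
```

```text
predicted px shift for full lock [2.045872   2.21896618] free at [207.80545226 216.32911691]
tab shift 1.375 0.875 0.9537594318389893
tab shift 1.375 1.0 0.9560712575912476
case [-0.01  0.04]
caseface [-0.06  0.02]
holder [ 0.02 -0.02]
mug [-0.02 -0.  ]
roll [-0.01  0.  ]
vs start holder_jaw [-0.    0.17]
vs start holder_left [0.55 0.07]
vs start tablet [ 0.05 -0.07]
vs start mug [-0.    0.04]
vs start roll [0.01 0.01]
vs start spray [-0.01 -0.  ]
```

The image shift of the tab is smaller than predicted for full travel, though it is partly masked by the case. I'll verify by a light touch.

```bash
python3 -m pendant '[{"dr":[0,0,0],"xyz":[4,0,0],"claw":0},{"dr":[0,0,0],"xyz":[8.05,0,1],"claw":0},{"dr":[0,0,0],"xyz":[8.05,0,4],"claw":0},{"dr":[0,0,0],"xyz":[8.05,0,7],"claw":0},{"dr":[0,0,0],"xyz":[8.05,0,8.3],"claw":0},{"dr":[0,0,0],"xyz":[8.05,0,8.3],"claw":0},{"dr":[0,0,0],"xyz":[8.05,0,8.3],"claw":0},{"dr":[0,0,0],"xyz":[8.05,0,8.3],"claw":0},{"dr":[0,0,0],"xyz":[8.05,0,8.3],"claw":0}]'
python3 - <<'E'
from st import *
c=avg(6);o=np.array([509.6,-105.9,0]);delta(o+17*f+67*up,Rt(YAW,0))
E
```

```text
time_s: 34.0
eef_pos: [512.8, -90.5, 77.6]
orientation: [0.001, 0.752, 0.659, 0.0]
force: [-0.6, 0.5, 0.3]
opening: 0.8
t 34.30 pos [511.8  -90.13  76.14] F along -0.06 lat -0.30 up -0.19 M [-0.05 -0.11 -0.01] open 0.3
t 34.30 pos [511.8 -90.1  76.1] shift cm [ 0.108 -0.012  0.914] dr [-0.01  0.03 -0.01] F [ 0.45  0.57 -0.23] M [-0.07 -0.12 -0.03] open 0.3
```

```bash
python3 -m pendant '[{"dr":[0,0,0],"xyz":[0.1,0,0.4],"claw":0},{"dr":[0,0,0],"xyz":[0.1,0,0.7],"claw":0},{"dr":[0,0,0],"xyz":[0.1,0,0.85],"claw":0},{"dr":[0,0,0],"xyz":[0.1,0,0.85],"claw":0},{"dr":[0,0,0],"xyz":[0.1,0,0.85],"claw":0}]'
python3 - <<'E'
from st import *
c=avg(5)
E
python3 -m pendant '[{"dr":[0,0,0],"xyz":[0,0,0.05],"claw":0},{"dr":[0,0,0],"xyz":[0,0,0.1],"claw":0},{"dr":[0,0,0],"xyz":[0,0,0.1],"claw":0}]'
python3 - <<'E'
from st import *
c=avg(5)
E
```

```text
time_s: 34.8
eef_pos: [511.7, -89.0, 67.2]
orientation: [-0.0, 0.752, 0.659, -0.0]
force: [-0.2, -0.3, -0.1]
opening: 0.4
t 35.05 pos [511.93 -89.03  67.51] F along -0.32 lat 0.36 up 0.10 M [-0.03 -0.08 -0.01] open 0.3
time_s: 35.35
eef_pos: [511.7, -89.0, 66.3]
orientation: [-0.0, 0.752, 0.659, -0.0]
force: [-0.4, 0.7, -0.5]
opening: 0.4
t 35.60 pos [511.81 -89.03  66.36] F along 0.24 lat 0.08 up -0.03 M [-0.03 -0.08  0.01] open 0.2
```

There is no contact down to z = 66.4, so the tab lies below that, essentially at its locked 65 mm. Withdrawing for a last look.

```bash
python3 -m pendant '[{"dr":[0,0,0],"xyz":[0,0,-1],"claw":0},{"dr":[0,0,0],"xyz":[0,0,-4],"claw":0},{"dr":[0,0,0],"xyz":[0,0,-8],"claw":0},{"dr":[0,0,0],"xyz":[-4,0,-10],"claw":0},{"dr":[0,0,0],"xyz":[-8,0,-10],"claw":0},{"dr":[0,0,0],"xyz":[-8,0,-10],"claw":0},{"dr":[0,0,0],"xyz":[-8,0,-10],"claw":0},{"dr":[0,0,0],"xyz":[-8,0,-10],"claw":0}]'
python3 - <<'E'
from st import *
c=avg(8);np.savez("s18.npz",**c)
g=(255*(c["color"]/255.)**.5).astype(np.uint8)
cv2.imwrite("pics/s18.png",cv2.resize(g[180:280,150:350],None,fx=4,fy=4,interpolation=cv2.INTER_CUBIC))
G=lambda c:cv2.cvtColor(c["color"],cv2.COLOR_BGR2GRAY).astype(np.float32)
a,b=G(load("s17.npz")),G(c)
print(cv2.phaseCorrelate(a[205:262,186:345].copy(),b[205:262,186:345].copy()))
E
```

```text
time_s: 36.4
eef_pos: [501.2, -167.5, 166.1]
orientation: [-0.0, 0.752, 0.659, -0.0]
force: [-0.1, 0.2, 0.4]
opening: 0.5
t 36.80 pos [ 501.46 -167.87  166.28] F along -0.11 lat -0.19 up 0.11 M [-0.03 -0.1  -0.  ] open 0.6
((0.05129334002636199, 0.003960300688756746), 0.9500744638840357)
```

View pics/s18.png

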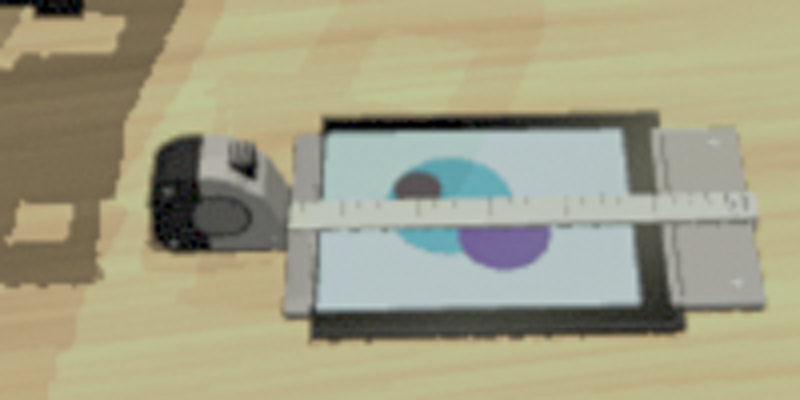

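```bash
python3 - <<'E'
from go import *
G=lambda c:cv2.cvtColor(c["color"],cv2.COLOR_BGR2GRAY).astype(np.float32)
g0=G(load("s15.npz"));up8=lambda g:cv2.resize(g,None,fx=8,fy=8,interpolation=cv2.INTER_CUBIC)
for n in("s17","s18"):
    c=load(n+".npz");g1=G(c);u0,v0,u1,v1=204,212,213,224
    A=up8(g0[v0:v1,u0:u1]);B=up8(g1[v0-4:v1+5,u0-3:u1+5])
    r=cv2.matchTemplate(B,A,cv2.TM_CCOEFF_NORMED);_,m,_,l=cv2.minMaxLoc(r)
    P=cloud(c);o=np.array([509.6,-105.9]);X=(P[...,:2]-o)@f[:2];Y=(P[...,:2]-o)@np.array([-f[1],f[0]])
    k=(P[...,2]>30)&(P[...,2]<90)&(X>8)&(X<22)&(abs(Y)<6);q=P[k]
    print(n,l[0]/8-3,l[1]/8-4,m,np.percentile(q[:,2],[50,80,95,100]).round(1))
a=[cv2.resize((255*(load(n+".npz")["color"]/255.)**.5).astype(np.uint8)[205:235,190:225],None,fx=7.5,fy=7.5,interpolation=cv2.INTER_NEAREST) for n in("s15","s17","s18")]
cv2.imwrite("pics/cmp.png",np.hstack(a))
E
```

```text
s17 1.375 0.875 0.9537594318389893 [68.8 69.8 71.1 72.3]
s18 2.0 1.375 0.9605205655097961 [66.2 67.8 69.  69.7]
```

View pics/cmp.png

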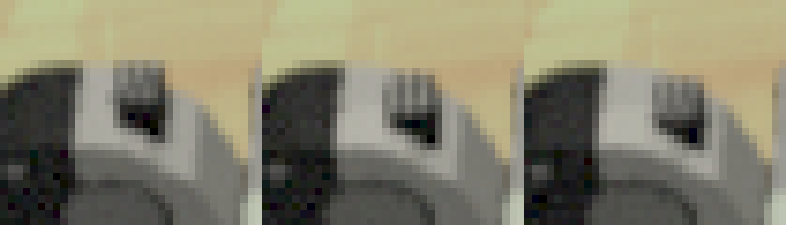

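The tab sits lower now than after my first press: (2.0,1.4) px against (1.4,0.9). The first press may have left it short of the end, so I'll press once more, lightly, to its stop.

```bash
python3 -m pendant '[{"dr":[0,0,0],"xyz":[4,0,0],"claw":0},{"dr":[0,0,0],"xyz":[7.95,0,1],"claw":0},{"dr":[0,0,0],"xyz":[7.95,0,4],"claw":0},{"dr":[0,0,0],"xyz":[7.95,0,7],"claw":0},{"dr":[0,0,0],"xyz":[7.95,0,9.4],"claw":0},{"dr":[0,0,0],"xyz":[7.95,0,9.4],"claw":0},{"dr":[0,0,0],"xyz":[7.95,0,9.4],"claw":0},{"dr":[0,0,0],"xyz":[7.95,0,9.4],"claw":0},{"dr":[0,0,0],"xyz":[7.95,0,9.4],"claw":0}]'
python3 - <<'E'
from st import *
c=avg(8);o=np.array([509.6,-105.9,0]);delta(o+17*f+66*up,Rt(YAW,0))
E
```

```text
time_s: 37.7
eef_pos: [513.1, -90.0, 74.3]
orientation: [0.001, 0.752, 0.659, 0.001]
force: [0.5, 0.2, 0.2]
opening: 0.6
t 38.10 pos [511.75 -89.53  72.48] F along 0.15 lat 0.16 up -0.07 M [-0.02 -0.08 -0.01] open 0.4
t 38.10 pos [511.7 -89.5  72.5] shift cm [0.049 0.001 0.648] dr [-0.02  0.03 -0.  ] F [-0.01  1.25  0.4 ] M [ 0.02 -0.1  -0.07] open 0.4
```

```bash
python3 -m pendant '[{"dr":[0,0,0],"xyz":[0.05,0,0.3],"claw":0},{"dr":[0,0,0],"xyz":[0.05,0,0.55],"claw":0},{"dr":[0,0,0],"xyz":[0.05,0,0.65],"claw":0},{"dr":[0,0,0],"xyz":[0.05,0,0.65],"claw":0},{"dr":[0,0,0],"xyz":[0.05,0,0.65],"claw":0}]'
python3 - <<'E'
from st import *
c=avg(5)
E
python3 -m pendant '[{"dr":[0,0,0],"xyz":[0.02,0,0.05],"claw":0},{"dr":[0,0,0],"xyz":[0.02,0,0.07],"claw":0},{"dr":[0,0,0],"xyz":[0.02,0,0.07],"claw":0}]'
python3 - <<'E'
from st import *
c=avg(5)
E
```

```text
time_s: 38.6
eef_pos: [511.8, -89.0, 65.7]
orientation: [-0.0, 0.752, 0.659, -0.0]
force: [0.7, -1.0, -0.7]
opening: 0.6
t 38.85 pos [511.81 -89.01  65.85] F along 0.28 lat 0.11 up 0.06 M [-0.02 -0.08  0.01] open 0.3
time_s: 39.15
eef_pos: [512.0, -88.9, 65.5]
orientation: [0.0, 0.752, 0.659, -0.0]
force: [-0.8, -0.1, 2.7]
opening: 0.3
t 39.40 pos [512.01 -88.87  65.46] F along -0.02 lat 0.74 up 2.89 M [-0.03  0.06 -0.01] open 0.6
```

```bash
python3 -m pendant '[{"dr":[0,0,0],"xyz":[0.01,0,0.02],"claw":0},{"dr":[0,0,0],"xyz":[0.02,0,0.04],"claw":0},{"dr":[0,0,0],"xyz":[0.02,0,0.04],"claw":0}]'
python3 - <<'E'
from st import *
c=avg(5)
E
```

```text
time_s: 39.7
eef_pos: [512.2, -88.8, 65.4]
orientation: [0.0, 0.752, 0.659, -0.0]
force: [-1.4, -0.6, 5.5]
opening: -0.0
t 39.95 pos [512.12 -88.82  65.36] F along -0.22 lat 1.77 up 5.74 M [-0.09  0.24  0.01] open 0.7
```

It's on a hard stop at z ≈ 65.4 with under 6 N, which means full travel. Withdrawing.

```bash
python3 -m pendant '[{"dr":[0,0,0],"xyz":[0,0,-1],"claw":0},{"dr":[0,0,0],"xyz":[0,0,-4],"claw":0},{"dr":[0,0,0],"xyz":[0,0,-8],"claw":0},{"dr":[0,0,0],"xyz":[-4,0,-10],"claw":0},{"dr":[0,0,0],"xyz":[-8,0,-10],"claw":0},{"dr":[0,0,0],"xyz":[-8,0,-10],"claw":0},{"dr":[0,0,0],"xyz":[-8,0,-10],"claw":0},{"dr":[0,0,0],"xyz":[-8,0,-10],"claw":0}]'
python3 - <<'E'
from st import *
c=avg(6);np.savez("s19.npz",**c);t=robot.capture("top")
g=lambda c:(255*(c["color"]/255.)**.5).astype(np.uint8)
G=lambda c:cv2.cvtColor(c["color"],cv2.COLOR_BGR2GRAY).astype(np.float32)
a,b,z=G(load("s15.npz")),G(c),G(load("scene0.npz"))
for nm,A,(u0,v0,u1,v1) in(("case",a,(186,225,225,250)),("holder",a,(225,205,345,262)),("tablet edge vs start",z,(225,205,320,222)),("mug",z,(130,285,187,350)),("roll",z,(405,135,500,240))):
    print(nm,np.round(cv2.phaseCorrelate(A[v0:v1,u0:u1].copy(),b[v0:v1,u0:u1].copy())[0],2))
A=cv2.resize(g(c)[190:270,160:350],None,fx=3.5,fy=3.5,interpolation=cv2.INTER_CUBIC)
B=cv2.resize(g(t)[180:250,200:390],None,fx=3.5,fy=3.5,interpolation=cv2.INTER_CUBIC)
cv2.imwrite("pics/s19.png",np.vstack([A,B]))
E
```

```text
time_s: 40.75
eef_pos: [501.1, -167.1, 164.1]
orientation: [-0.001, 0.752, 0.659, -0.0]
force: [0.3, 0.6, -0.1]
opening: 0.3
t 41.05 pos [ 501.52 -167.2   164.58] F along 0.09 lat 0.04 up -0.03 M [-0.02 -0.09 -0.02] open 0.5
case [-0.16  0.57]
holder [-0.01 -0.01]
tablet edge vs start [0.07 0.  ]
mug [0.01 0.02]
roll [-0. -0.]
```

View pics/s19.png

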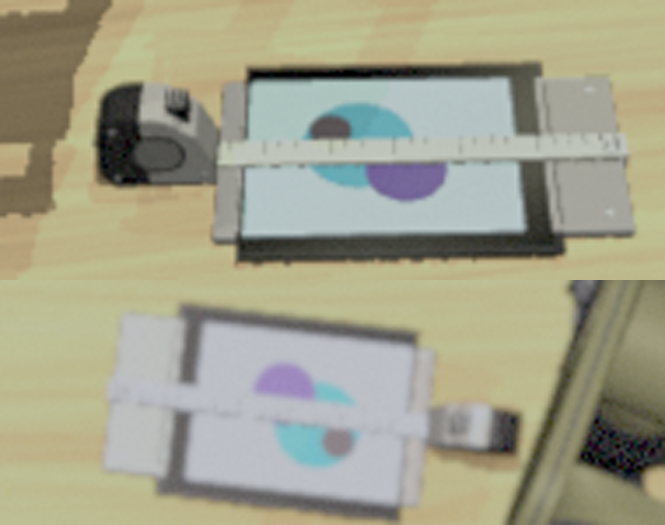

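```bash
python3 - <<'E'
from h import *
G=lambda n:cv2.cvtColor(load(n+".npz")["color"],cv2.COLOR_BGR2GRAY).astype(np.float32)
up8=lambda g:cv2.resize(g,None,fx=8,fy=8,interpolation=cv2.INTER_CUBIC)
g0=G("s15")
for n in("s17","s18","s19"):
    g=G(n)
    for (u0,v0,u1,v1) in((184,212,202,247),(192,228,226,248),(222,226,330,238)):
        r=cv2.matchTemplate(up8(g[v0-3:v1+3,u0-3:u1+3]),up8(g0[v0:v1,u0:u1]),cv2.TM_CCOEFF_NORMED);_,m,_,l=cv2.minMaxLoc(r);print(n,l[0]/8-3,l[1]/8-3,round(m,3))
E
```

```text
s17 0.0 0.0 0.999
s17 0.0 0.0 0.998
s17 0.0 0.0 0.999
s18 0.0 0.0 0.999
s18 0.0 0.0 0.997
s18 0.0 0.0 0.998
s19 0.0 0.0 0.998
s19 0.0 0.0 0.997
s19 0.0 0.0 0.997
```

Case, blade and holder have not moved, so I'll hand in.

```bash
python3 -c "
from cell import robot
print(robot.sign_off())"
```

```text
the job is handed in; nothing more can be done
None
```

The tape is hooked over the holder's left end and its nose was felt against the jaw. It stands flat and is locked at about 258 mm (by arm pose, roughly ±2 mm). I handed the job in at 41 s of the 72 s, with the robot clear of everything.

**Last checks**
- **Movement:** Matching the pictures from before and after locking showed no shift of case, blade or holder. Tablet edge, mug and paper roll match the first picture; the spray bottle did too when last compared, after the first lock press.
- **Alignment:** I set the blade to 82.5° against a measured 82.6° for the holder.
- **Lock:** The last light press met a hard stop at about z = 65.4 mm with under 6 N, matching the stated locked height of 65 mm.

**What did not go cleanly**
- **Touch on the holder:** Three contacts were heavier than intended, and I eased off each time:
  - about 5 N when first hooking, because I pulled horizontally instead of along the blade;
  - about 3 N of blade pressure on the left end while first standing the case down;
  - about 8 N of nose push when finding the jaw.
- **Order of steps:** I lifted the case about 1 mm after first standing it. Its friction on the table was hiding the touch, so I felt for the jaw that way and then set it down again.
- **Lock travel:** The first press left the lock short of full travel in the pictures, although the force had dropped to zero. I pressed it again to its stop.
- **Case shift reading:** One rough image check suggested the case had moved half a pixel. The finer match contradicted it.

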